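# Depth check of a pipe socket

### The job

Take the blue-headed depth rod from the wooden rack and push it gently down the white upright pipe socket, through its rubber wiper, until it bottoms firmly; then let go and raise the red pointer of the gauge so that its blade is level with the top of the rod, which records the exposed length. Never lean on the rod once it has bottomed, and leave the other rods and the things on the bench alone.

Things in the scene. Friction and masses are not known exactly. Their poses are not given: they have to be found in the camera images.
- rod_head (a point): centre of the grip head of the blue-headed depth rod (the one to use). Head: blue plastic cylinder 22 mm across, 35 mm tall, at the top of the rod. The rod is loose, 0.1 kg, 150 mm long in all: a steel shaft 16 mm across, 115 mm long, with a foot tapered over its last 4 mm, and the head above. z points up along the rod. At the start it stands upright in one of the three holes of the rack (which one varies).
- rod_top (a point): centre of the flat top of the blue head, 17.5 mm above rod_head and 150 mm above the foot; z points up along the rod
- thin_head (a point): centre of the yellow head (22 mm across, 35 mm tall) of the thin rod, 13 mm shaft, same length; stands in the rack, leave it alone
- thick_head (a point): centre of the black head (22 mm across, 35 mm tall) of the thick rod, 19 mm shaft, same length; stands in the rack, leave it alone
- rack: fixed wooden block 70 x 200 x 40 mm (x, y, z), origin at the centre of its underside on the bench. Three holes 32 mm deep (21 mm across) along its y axis at y = -65, 0, +65 mm hold the three rods, whose tops stand 158 mm above the bench (lift the rod clear over its neighbours); heads are 65 mm apart, so close the fingers along the rack's x axis.
- gauge: the depth gauge, fixed on the bench: blue base plate 190 x 250 x 14 mm, origin on the bench; x and y of this frame orient it. At x = 0, y = +65 mm stands the white pipe socket (52 mm across at the top, rim 120 mm above the bench; a side branch 68 mm long points to +x at 50 mm height). At x = 85, y = -75 mm stands a 16 mm steel post, 260 mm high, with a yellow scale; the red pointer slides up and down it.
- mouth (a point): centre of the socket's mouth at the rim, 120 mm above the bench. The bore is 18 mm across, vertical. Three sprung rubber lips 18 mm below the rim rub on the rod: about 2 to 8 N of push is needed to slide it, more as the foot first spreads them, it does not fall by itself and stays where it is left. The bottom is an end stop at an unknown depth, different each time, its hard face 53 to 98 mm below the rim.
- contact (a joint): sprung brass contact pin, 7 mm across, in the centre of the end stop at the bottom of the bore, standing 3 mm proud of the stop's face: 0 = untouched, 0.003 = pressed down 3 mm, the rod's foot sitting on the stop's face. The pin's spring takes about half a newton, so its own weight and the wiper keep the released rod down on it. Not visible from outside.
- pointer (a joint): height of the pointer's blade above the socket's rim in m, 0 to 0.115; grows upward. It equals the rod's exposed length when the blade is level with the rod's top. Friction of about 4 N holds it where it is left; starts low.
- blade (a point): tip of the pointer's flat red blade, on its upper face, 59 mm from the bore's axis towards the post side (-y of the gauge). Blade 4 mm thick, 12 mm wide, running along y of the gauge.
- tab (a point): centre of the pointer's upright red finger tab, 30 mm (along the gauge's x) x 14 mm (along y) x 38 mm tall, 140 mm from the bore's axis at x = 0, y = -75 mm of the gauge; its centre is 5 mm above the blade's upper face; grip it from above across the 14 mm. Moves with the pointer.
- rod: the same blue-headed rod, origin at the centre of its foot
- elbow: bystander, leave it alone: white pipe elbow, 52 mm tall, arms 59 mm; its corner
- cement: bystander, leave it alone: can 60 mm across, 110 mm tall; centre of its underside
- offcut: bystander, leave it alone: clear plastic strip 120 x 45 x 12 mm; centre of its underside
- tape: bystander, leave it alone: yellow tape measure 65 x 35 x 60 mm; centre of its underside
- screwdriver: bystander, leave it alone: black screwdriver lying near the robot

How it is judged:
On the way, in this order (a step that is already met when the one before it is completed fails the run):
1. the blue-headed rod is in the socket and bottomed: its foot has the contact pin pressed down by more than 2 mm (horizontal distance between rod and mouth below 0.004 m and angle between rod_top's own z axis and vertical below 0.08 rad and value of joint contact above 0.002 m), for 0.2 s.
2. then the pointer's blade is level with the top of the rod, within 4 mm (all of step 1 and z of blade in the frame of rod_top between -0.004 and 0.004 m), for 0.2 s.
At the end, for the whole second after the job is handed in: The blue-headed rod stands released, at rest in the socket (upright within 0.08 rad, centred within 4 mm), bottomed (contact pin down over 2 mm); the pointer rests with its blade within 4 mm of the rod top's height; the other rods are within 20 mm of where they began (all of step 2 and linear speed of rod below 0.01 m/s and velocity of joint pointer between -0.01 and 0.01 m/s and distance of each of thin_head, thick_head from where it was at the start of the episode below 0.02 m); the robot touches nothing.
It fails at once if the rod is forced: more than 40 N between the blue-headed rod and the gauge (contact force between rod and gauge above 40 N).
It fails at once if one of the other rods is moved by more than 20 mm (distance of any of thin_head, thick_head from where it was at the start of the episode above 0.02 m).
It fails at once if a bystander on the bench is moved by more than 30 mm (distance of any of elbow, cement, offcut, tape, screwdriver from where it was at the start of the episode above 0.03 m).
It also fails if it takes over 67 s, if anything falls off the work surface, if the arm or the gripper's body presses on something with over 40 N, if the wrist force passes 120 N, or if a joint passes its speed limit or range.

### The arm

A 6-joint arm with a two-finger parallel gripper is mounted at the origin on the work surface. World frame = base frame: x ahead of the robot, y to its left, z up, the work surface at z = 0. Lengths are in m, angles in rad, forces in N, time in s.
With the tool pointing down it reaches from about 0.3 to 0.95 m from the base axis. Payload 3.1 kg.
Tool frame: the origin (TCP) lies on the centre line of the jaws, within the pads' length; the fingertips stand 25 mm ahead of it and the grasp point (between the pads) lies 6 mm ahead of it; y points along the fingers, x is the direction in which the jaws open and shut, and the axes are right-handed (so a half turn about y gives the same grasp; the last joint's range is limited). The gripper opens to 85 mm and grips with 20 to 120 N. Pads are 22 mm wide; open, the fingers measure 114 mm over their backs; the gripper's body (76 mm by 85 mm) begins 54 mm behind the grasp point. The pads swing forward as they close: fully open they stand 13 mm farther back than shut.
Start: joints at [1.264, 0.308, 1.634, -0, 1.2, -0.07], TCP at [0.147, 0.608, 0.256] pointing down, gripper open.
Joint ranges: [-3.06, 3.06], [-0.79, 1.96], [0.05, 2.63], [-1.19, 4.34], [0.05, 2.64], [-2.94, 2.94]. Speed limits (rad/s): [2.79, 2.79, 3.14, 3.14, 3.14, 3.14].

### API

Orientations are given as a unit quaternion [x, y, z, w].
In Python, from station import * gives the robot as it stands.
- The arm moves only by the tool move_arm, never from a script. Its argument "rows" is a list of rows, each a list of 7 numbers: the shift along the tool's x, y, z in m, then the turn, a rotation vector about the tool's x, y, z in degrees, then the opening, from 0 (shut) to 1 (fully open). In form: [[dx, dy, dz, wx, wy, wz, fingers], ...]. A call has 1 to 10 rows; each row is the pose to reach, as a shift and turn from the pose commanded when the call began, along the tool's axes at that moment; what a row does not reach only later rows make up. A row lasts 1/12 s, in which the tool goes at most 41.7 mm and 7.16 degrees, less where a joint would pass 70% of its speed; a pose out of reach is approached as far as the arm can. A call with a gripper value outside its range is refused whole. The fingers move at their own pace and stop on an object; the grip force is fixed at half the most. Time passes only in rows, so rows that repeat a pose let the fingers close. It gives the time, the measured TCP pose, the force and the opening at its end, in the units of the state.
- observe(): the state, without advancing time (a new reading comes with each control period).
- snapshot(name): name is "scene" or "side" or "wrist"; returns a dict with "color" (480x640x3 uint8, blue, green, red), "z_map" (480x640 float32, m along the optical axis (not along the pixel's ray), 0 where there is no reading), "camera_matrix" (3x3 intrinsics, pixels), "dist" ([k1, k2, p1, p2, k3] as OpenCV has them; the pictures are not rectified), "view" (4x4, takes a point from world to camera coordinates); the wrist camera has in their place "tool_from_camera" (4x4, takes a point from camera to tool coordinates, whose origin is the TCP and whose axes are the tool frame's). Camera axes: x right, y down, z forward; pixel columns grow to the right and rows downward; lengths in m; the calibration is good to about 2 mm. A picture is of the moment at which its call begins: read the wrist's pose just before it.
- job_done(): hands the job in, once; it reports no verdict.
The state is a dict: "t": time; "qpos": joint angles; "joint_velocities": joint speeds; "tau": joint torques, N m; "position": TCP position; "orientation": TCP orientation; "contact_force": force on the tool from outside, world axes, zero at the start; "wrist_torque": the same for the moment, N m; "gripper_width": finger opening in m.
Only numpy, scipy, OpenCV 4.12 (cv2) and the standard library are available. Lean on these libraries where they do the work, as an engineer would, in place of code of your own. Each camera call takes 0.05 s, during which the arm holds its last target.

## Working session

There is one attempt and no reset: what is moved stays moved. The work goes in short steps, Python scripts to look and compute and a tool call to move; the robot and the scene stay as the last step left them, time stands still between calls to the robot, and variables do not carry over. Pictures are saved under pics/ and viewed, and the job is handed in when it is done.

Besides the shell and the picture viewer there is one more tool, called after "Request:" as name([rows], argument=value, ...), one row to a line, values as JSON. move_arm: Moves the arm, as the interface text tells. Its arguments: {"type":"object","properties":{"rows":{"type":"array","items":{"type":"array","items":{"type":"number"}}}},"required":["rows"]}

```bash
ls; mkdir -p pics; python3 - <<'E'
from station import *
import cv2,pickle
s=observe();print({k:s[k] for k in('t','position','orientation','contact_force','gripper_width')})
for n in("scene","side","wrist"):
    d=snapshot(n);cv2.imwrite(f"pics/{n}0.png",d["color"]);pickle.dump(d,open(f"pics/{n}0.pkl","wb"))
    print(n,d["camera_matrix"].tolist() if hasattr(d["camera_matrix"],'tolist') else d["camera_matrix"],d["dist"],d.get("view",d.get("tool_from_camera")))
E
```

```text
pics
{'t': 0.0, 'position': array([0.1464193 , 0.6068128 , 0.25505524]), 'orientation': array([ 0.5560347 ,  0.43674142, -0.43810068, -0.55511272]), 'contact_force': array([ 0.84136234,  0.440878  , -0.55542874]), 'gripper_width': 0.08511732582698012}
scene [[467.6107985200015, 0.0, 319.7157337112704], [0.0, 467.6107985200015, 235.6603164660321], [0.0, 0.0, 1.0]] [-0.08041821  0.          0.          0.          0.        ] [[ 0.07196402  0.99740623 -0.00141296  0.0067182 ]
 [ 0.69122769 -0.05089405 -0.72084261 -0.28404461]
 [-0.71904482  0.05089805 -0.69309735  1.36744112]
 [ 0.          0.          0.          1.        ]]
side [[576.5164386409612, 0.0, 315.4090450693469], [0.0, 576.5164386409612, 241.2815353158612], [0.0, 0.0, 1.0]] [-0.12563646  0.          0.          0.          0.        ] [[-0.98392702 -0.17854509 -0.00304648  0.49903313]
 [-0.11449702  0.64387891 -0.75651199  0.1669197 ]
 [ 0.13703306 -0.74400377 -0.65397273  1.30283687]
 [ 0.          0.          0.          1.        ]]
wrist [[416.95776718357126, 0.0, 317.2960803184562], [0.0, 416.95776718357126, 236.38597191465698], [0.0, 0.0, 1.0]] [-0.06161958  0.          0.          0.          0.        ] [[ 9.99999918e-01 -3.97738799e-04  8.13358321e-05  5.49378640e-04]
 [-2.02900153e-04 -3.16125617e-01  9.48717320e-01 -1.17701197e-01]
 [-3.51629348e-04 -9.48717258e-01 -3.16125672e-01  8.01507780e-02]
 [ 0.00000000e+00  0.00000000e+00  0.00000000e+00  1.00000000e+00]]
```

View pics/scene0.png

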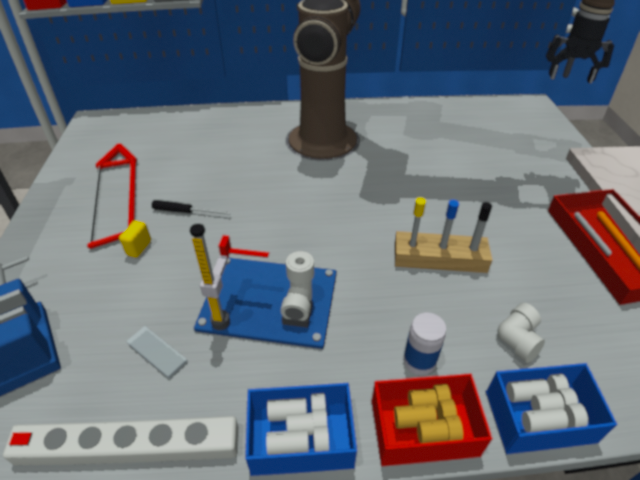

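View pics/side0.png

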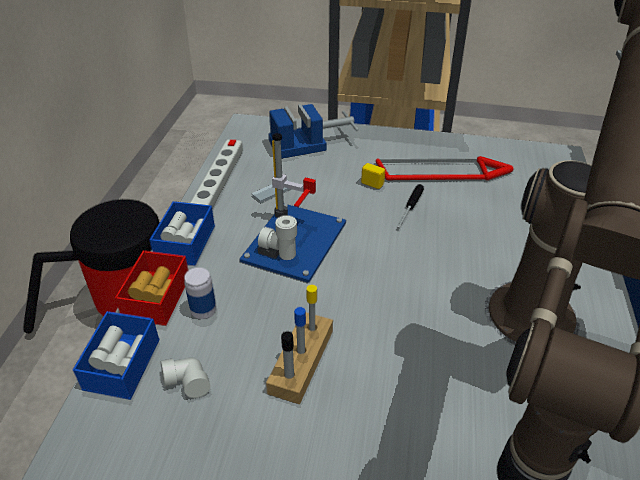

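View pics/wrist0.png

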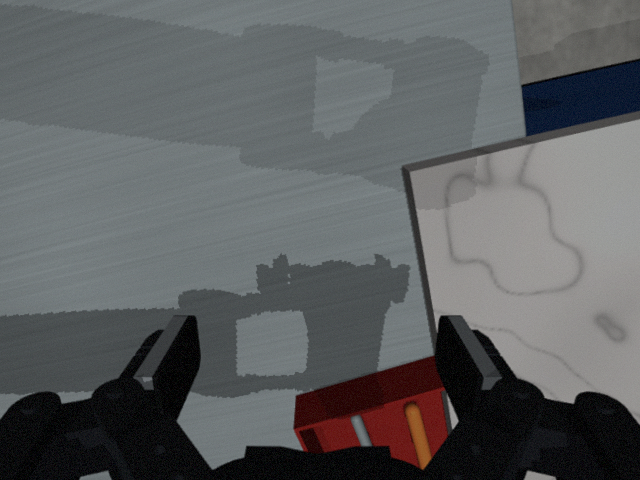

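```bash
cat > h.py <<'E'
from station import *
import cv2,numpy as np,pickle
from scipy.spatial.transform import Rotation as R
def cloud(d,T=None):
    K=np.array(d["camera_matrix"]);D=np.array(d["dist"])
    u,v=np.meshgrid(np.arange(640),np.arange(480))
    p=cv2.undistortPoints(np.stack([u,v],-1).reshape(-1,1,2).astype(float),K,D).reshape(480,640,2)
    z=d["z_map"].astype(float)
    P=np.stack([p[...,0]*z,p[...,1]*z,z],-1)
    if T is None: T=np.linalg.inv(np.array(d["view"]))
    W=P@T[:3,:3].T+T[:3,3]; W[z<=0]=np.nan
    return W
def hsv(d): return cv2.cvtColor(d["color"],cv2.COLOR_BGR2HSV)
def px(d,W):
    c=np.array(d["view"])@np.r_[W,1]
    return cv2.projectPoints(c[:3].reshape(1,1,3),np.zeros(3),np.zeros(3),np.array(d["camera_matrix"]),np.array(d["dist"]))[0].ravel()
E
python3 - <<'E'
from h import *
np.set_printoptions(precision=4,suppress=True)
print(R.from_quat(observe()['orientation']).as_matrix())
for n in("scene","side"):
    d=pickle.load(open(f"pics/{n}0.pkl","rb"));W=cloud(d);H=hsv(d)
    near=(W[...,2]>.125)&(W[...,2]<.175)&(W[...,0]>.3)&(W[...,0]<.7)
    h,s,v=H[...,0],H[...,1],H[...,2]
    print(n,d["z_map"].max())
    for c,m in (("blue",(h>100)&(h<130)&(s>120)),("yel",(h>20)&(h<35)&(s>120)),("blk",(v<60))):
        m=m&near&(W[...,1]>.05)&(W[...,1]<.4)
        Q=W[m];print(c,m.sum(),np.median(Q,0),Q.min(0),Q.max(0))
        t=Q[Q[:,2]>np.percentile(Q[:,2],75)];print('  top',t.mean(0))
    # rack top
    m=(h>8)&(h<25)&(s>60)&(abs(W[...,2]-.04)<.004)&(W[...,1]>.05)&(W[...,1]<.45)
    Q=W[m];print('rack',len(Q),cv2.minAreaRect((Q[:,:2]*1000).astype(np.float32)))
    # base plate
    m=(h>95)&(h<125)&(s>120)&(abs(W[...,2]-.014)<.006)&(abs(W[...,0]-.6)<.25)&(W[...,1]<.1)
    Q=W[m];print('plate',len(Q),np.median(Q,0),cv2.minAreaRect((Q[:,:2]*1000).astype(np.float32)))
    # rim
    m=(s<60)&(abs(W[...,2]-.12)<.006)&(abs(W[...,0]-.6)<.2)&(W[...,1]<.1)&(W[...,1]>-.3)
    Q=W[m];print('rim',len(Q),Q.mean(0),Q.min(0),Q.max(0),cv2.minEnclosingCircle((Q[:,:2]*1000).astype(np.float32)))
    # red pointer
    m=((h<8)|(h>172))&(s>140)&(W[...,2]>.06)&(abs(W[...,0]-.6)<.25)&(W[...,1]<.1)&(W[...,1]>-.4)
    Q=W[m];print('red',len(Q),Q.min(0),Q.max(0),np.median(Q,0))
E
```

```text
[[ 0.2345 -0.0006 -0.9721]
 [ 0.9721 -0.0017  0.2345]
 [-0.0018 -1.      0.0001]]
scene 2.9743302
blue 160 [0.5045 0.2181 0.1506] [0.4878 0.2099 0.1255] [0.5089 0.2297 0.1609]
  top [0.4985 0.2197 0.1587]
yel 172 [0.4934 0.1552 0.1502] [0.4743 0.1466 0.1251] [0.4985 0.1665 0.1599]
  top [0.4868 0.1574 0.1582]
blk 145 [0.5152 0.2809 0.1474] [0.5012 0.2745 0.1257] [0.5209 0.2926 0.1603]
  top [0.5108 0.283  0.1579]
rack 2280 ((466.432861328125, 186.43409729003906), (272.7482604980469, 889.498046875), 89.9994888305664)
plate 7259 [ 0.6123 -0.1636  0.0135] ((647.1011352539062, -299.3933410644531), (607.3515625, 356.93603515625), 80.42403411865234)
rim 688 [ 0.6053 -0.1353  0.1199] [ 0.5686 -0.259   0.1141] [ 0.6639 -0.0618  0.126 ] ((621.2023315429688, -161.0759735107422), 103.85115814208984)
red 627 [ 0.5518 -0.2303  0.0602] [0.85   0.1    0.1537] [ 0.5811 -0.1545  0.1259]
side 3.8319886
blue 218 [0.4971 0.2301 0.1503] [0.4866 0.2125 0.1253] [0.5147 0.2971 0.1621]
  top [0.4973 0.2278 0.1589]
yel 179 [0.4852 0.165  0.1504] [0.4757 0.1472 0.126 ] [0.513  0.2976 0.1623]
  top [0.486  0.1591 0.1592]
blk 199 [0.5068 0.2921 0.1515] [0.4977 0.2762 0.125 ] [0.519  0.2987 0.1634]
  top [0.5084 0.2875 0.1601]
rack 1970 ((437.4302673339844, 188.269775390625), (967.761962890625, 274.31390380859375), 0.11994190514087677)
plate 3482 [ 0.5654 -0.134   0.014 ] ((636.0801391601562, -303.7003479003906), (615.63330078125, 340.72247314453125), 84.046875)
rim 394 [ 0.6026 -0.137   0.12  ] [ 0.5653 -0.2472  0.1142] [ 0.6635 -0.0562  0.126 ] ((609.2601318359375, -151.66558837890625), 97.57373046875)
red 390 [ 0.547  -0.2359  0.06  ] [0.8491 0.0998 0.2577] [ 0.5752 -0.18    0.1272]
```

```bash
cat > g.py <<'E'
from h import *
from scipy.optimize import least_squares
np.set_printoptions(precision=4,suppress=True)
def gauge(d,W,verb=True):
    H=hsv(d);h,s,v=[H[...,i].astype(int) for i in range(3)]
    m=(h>95)&(h<125)&(s>120)&(abs(W[...,2]-.014)<.006)&(abs(W[...,0]-.6)<.2)&(abs(W[...,1]+.17)<.2)
    n,l,st,c=cv2.connectedComponentsWithStats(m.astype(np.uint8));i=1+np.argmax(st[1:,4]);Q=W[l==i]
    print('plate',len(Q),Q[:,2].mean(),cv2.minAreaRect((Q[:,:2]*1000).astype(np.float32)))
    m=(s<60)&(abs(W[...,2]-.12)<.004)&(abs(W[...,0]-.6)<.2)&(abs(W[...,1]+.12)<.08)
    n,l,st,c=cv2.connectedComponentsWithStats(m.astype(np.uint8));i=1+np.argmax(st[1:,4]);Q=W[l==i]
    print('rim',len(Q),Q.mean(0),Q.min(0),Q.max(0),c[i])
    m=((h<8)|(h>172))&(s>140)&(W[...,2]>.06)&(abs(W[...,0]-.57)<.08)&(W[...,1]<-.12)&(W[...,1]>-.3)
    Q=W[m];print('red',len(Q),Q.min(0),Q.max(0),np.median(Q,0))
    return Q
E
python3 - <<'E'
from g import *
for n in("scene","side"):
    d=pickle.load(open(f"pics/{n}0.pkl","rb"));W=cloud(d)
    Q=gauge(d,W)
    for a,b in zip(np.arange(-.26,-.12,.01),np.arange(-.25,-.11,.01)):
        q=Q[(Q[:,1]>a)&(Q[:,1]<b)]
        if len(q):print('  y',round(a,3),len(q),'x',q[:,0].min(),q[:,0].max(),'z',q[:,2].min(),q[:,2].max())
    c=d["color"]
    x0,y0=(180,210) if n=="scene" else (230,120)
    cv2.imwrite(f"pics/{n}_crop.png",cv2.resize(c[y0:y0+150,x0:x0+190],None,fx=4,fy=4,interpolation=cv2.INTER_CUBIC))
E
```

```text
plate 6763 0.013412201109059697 ((591.9010009765625, -151.93841552734375), (247.68446350097656, 189.22311401367188), 76.84085083007812)
rim 422 [ 0.5962 -0.0869  0.1191] [ 0.5686 -0.1112  0.116 ] [ 0.6213 -0.0618  0.1235] [299.2654 261.3365]
red 342 [ 0.5518 -0.2303  0.1237] [ 0.5886 -0.1449  0.1537] [ 0.5738 -0.2134  0.1287]
  y -0.24 2 x 0.5738373037921057 0.5758600940167187 z 0.13567498277299916 0.1465679737498783
  y -0.23 90 x 0.5517691274299377 0.5805937878531092 z 0.12663747694035832 0.1533180421478305
  y -0.22 87 x 0.5525814144595738 0.57920549374526 z 0.12518719919219268 0.15368932875124075
  y -0.21 27 x 0.563106845274888 0.5735221833349535 z 0.123936844808616 0.12890357557001098
  y -0.2 21 x 0.5649356988684633 0.5762280406086158 z 0.12465882343653278 0.12870632754575717
  y -0.19 28 x 0.5664281084584023 0.5795620040387603 z 0.12500946578836103 0.12946954486279183
  y -0.18 22 x 0.5714352120932277 0.5816358611015267 z 0.1248622001248072 0.12962215961841006
  y -0.17 25 x 0.5714763430062761 0.5826982848904039 z 0.12488665048484915 0.12976600872297306
  y -0.16 26 x 0.57411
[... 727 characters left out ...]
117745 z 0.11558429516054058 0.15546284691511203
  y -0.21 14 x 0.5509597071347001 0.572855292215665 z 0.12544999290851788 0.1325820147024528
  y -0.2 8 x 0.5631531432156608 0.573835007814568 z 0.1272207931427256 0.13047353962554042
  y -0.19 16 x 0.56436098044948 0.578402368413258 z 0.12588440496857856 0.1303152564808263
  y -0.18 13 x 0.5678237911851491 0.5792434545241064 z 0.12411580594047522 0.12943576311349625
  y -0.17 11 x 0.5701257154307013 0.5824601774725848 z 0.125876279812414 0.13068134313345592
  y -0.16 14 x 0.5714882615054087 0.5838755406009142 z 0.12468106519837074 0.13061927080548386
  y -0.15 15 x 0.5741693773113385 0.5869775177179302 z 0.12634627374496155 0.1322114534164801
```

View pics/scene_crop.png

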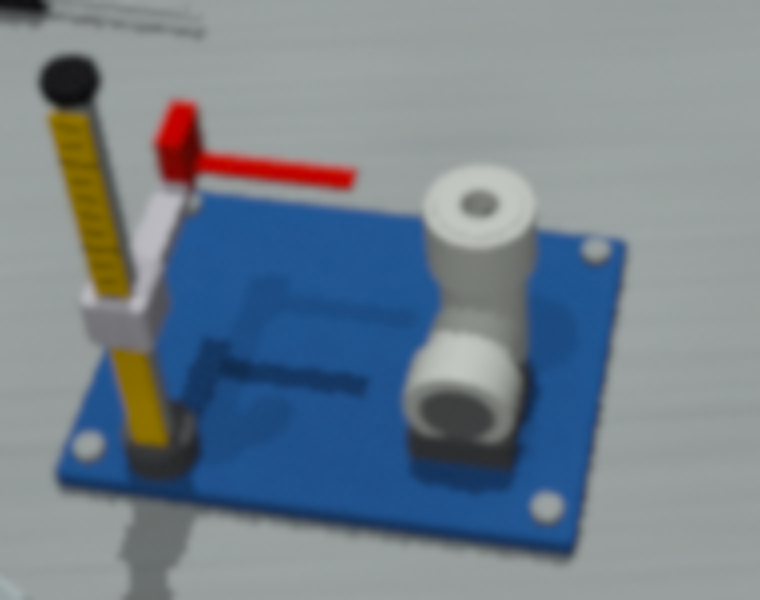

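View pics/side_crop.png

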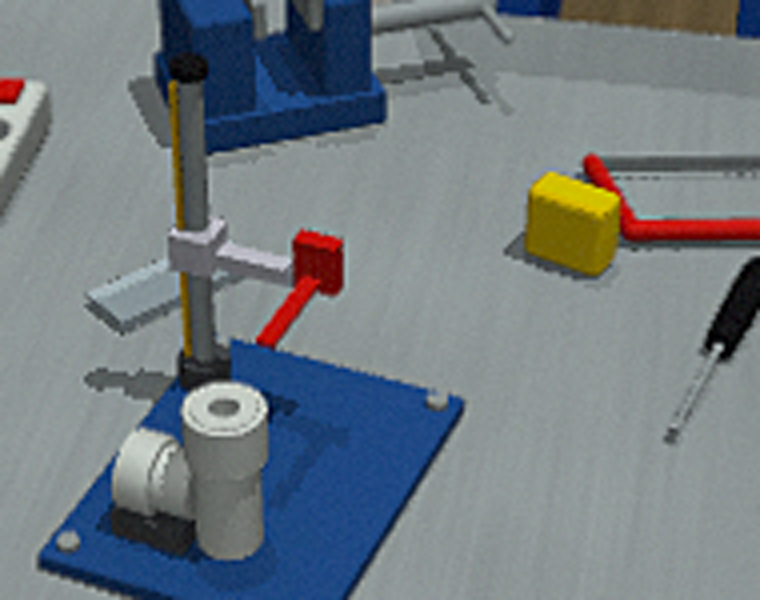

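Request:
move_arm([
  [-0.2935, 0.02, -0.4325, 0, 86.7, 0, 1],
  [-0.2935, 0.02, -0.4325, 0, 86.7, 0, 1],
  [-0.2935, 0.02, -0.4325, 0, 86.7, 0, 1],
  [-0.2935, 0.02, -0.4325, 0, 86.7, 0, 1],
  [-0.2935, 0.02, -0.4325, 0, 86.7, 0, 1],
  [-0.2935, 0.02, -0.4325, 0, 86.7, 0, 1],
  [-0.2935, 0.02, -0.4325, 0, 86.7, 0, 1],
  [-0.2935, 0.02, -0.4325, 0, 86.7, 0, 1],
  [-0.2935, 0.02, -0.4325, 0, 86.7, 0, 1],
  [-0.2935, 0.02, -0.4325, 0, 86.7, 0, 1],
])

```text
t: 0.98
position: [0.4275, 0.2976, 0.2402]
orientation: [-0.707, -0.028, 0.028, 0.707]
contact_force: [0.6, 1.0, 0.5]
gripper_width: 0.0853
```

```bash
cat >> h.py <<'E'
def rel(target,yaw):
    """shift in tool axes and turn about tool y (deg) to reach world target with jaw x at yaw deg"""
    s=observe();M=R.from_quat(s['orientation']).as_matrix()
    y=np.radians(yaw);x=np.array([np.cos(y),np.sin(y),0]);T=np.column_stack([x,[0,0,-1],np.cross(x,[0,0,-1])])
    print('t',round(s['t'],2),'pos',s['position'].round(4),'yaw',round(np.degrees(np.arctan2(M[1,0],M[0,0])),2),'F',s['contact_force'].round(2),'w',round(s['gripper_width'],4))
    print('shift',(M.T@(np.array(target)-s['position'])).round(4),'turn',np.degrees(R.from_matrix(M.T@T).as_rotvec()).round(2))
E
python3 -c "
from h import *
rel((.498,.220,.23),-10.3)"
```

```text
t 0.98 pos [0.4275 0.2976 0.2402] yaw 4.46 F [0.62 1.03 0.48] w 0.0853
shift [ 0.0642  0.0102 -0.0829] turn [-0.   14.76 -0.  ]
```

Request:
move_arm([
  [0.064, 0.01, -0.083, 0, 14.8, 0, 1],
  [0.064, 0.01, -0.083, 0, 14.8, 0, 1],
  [0.064, 0.01, -0.083, 0, 14.8, 0, 1],
  [0.064, 0.01, -0.083, 0, 14.8, 0, 1],
  [0.064, 0.01, -0.083, 0, 14.8, 0, 1],
])

```text
t: 1.4
position: [0.4977, 0.221, 0.2298]
orientation: [0.704, -0.063, 0.062, -0.704]
contact_force: [0.3, -0.3, 0.1]
gripper_width: 0.0851
```

```bash
python3 -c "
from h import *
rel((.498,.220,.23),-10.3)
d=snapshot('wrist');cv2.imwrite('pics/w1.png',d['color']);pickle.dump(d,open('pics/w1.pkl','wb'))
T=np.array(d['tool_from_camera']);P=cloud(d,T);H=hsv(d);h,s,v=[H[...,i] for i in range(3)]
m=(h>100)&(h<130)&(s>120)&(abs(P[...,0])<.04)&(P[...,1]<.15)&(abs(P[...,2])<.1)
Q=P[m];print(len(Q),Q.min(0),Q.max(0));t=Q[Q[:,1]<np.percentile(Q[:,1],5)+.004];print('top',len(t),t.mean(0),(t.min(0)+t.max(0))/2)
"
```

```text
t 1.4 pos [0.4977 0.221  0.2298] yaw -10.14 F [ 0.27 -0.27  0.1 ] w 0.0851
shift [ 0.0005 -0.0002 -0.001 ] turn [ 0.01  0.16 -0.08]
4045 [-0.03991017 -0.06370016 -0.01071937] [0.03999727 0.11883609 0.07577997]
top 632 [ 0.00357381 -0.05953975  0.01689356] [ 0.001107   -0.06019958  0.01511191]
```

View pics/w1.png

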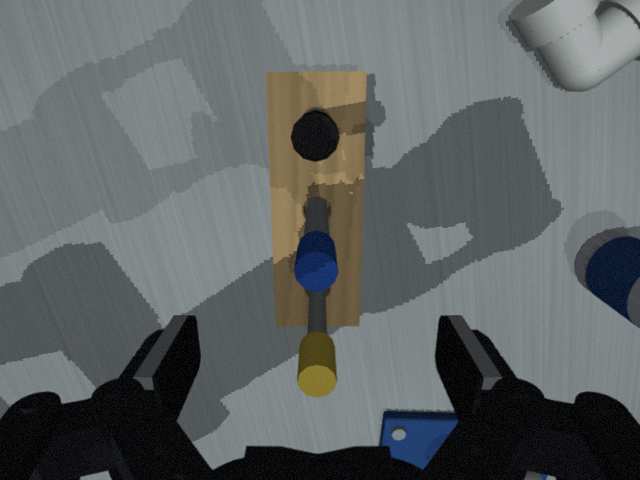

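```bash
python3 -c "
from h import *
d=pickle.load(open('pics/w1.pkl','rb'))
T=np.array(d['tool_from_camera']);P=cloud(d,T);H=hsv(d);h,s,v=[H[...,i].astype(int) for i in range(3)]
m=(h>100)&(h<130)&(s>120);m[:225]=0;m[300:]=0;m[:,:280]=0;m[:,350:]=0
Q=P[m];print(len(Q),np.percentile(Q[:,1],[1,20,50,80,99]))
t=Q[abs(Q[:,1]-np.percentile(Q[:,1],3))<.003];print('top',len(t),t.mean(0),t.min(0),t.max(0))
"
```

```text
2081 [nan nan nan nan nan]<string>:7: RuntimeWarning: Mean of empty slice.
  ret = um.true_divide(
Traceback (most recent call last):
ValueError: zero-size array to reduction operation minimum which has no identity
```

```bash
python3 -c "
from h import *
d=pickle.load(open('pics/w1.pkl','rb'))
T=np.array(d['tool_from_camera']);P=cloud(d,T);H=hsv(d);h,s,v=[H[...,i].astype(int) for i in range(3)]
m=(h>100)&(h<130)&(s>120);m[:225]=0;m[300:]=0;m[:,:280]=0;m[:,350:]=0
Q=P[m];Q=Q[~np.isnan(Q[:,0])];print(len(Q),np.percentile(Q[:,1],[1,20,50,80,99]))
t=Q[abs(Q[:,1]-np.percentile(Q[:,1],20))<.003];print('top',len(t),t.mean(0),t.min(0),t.max(0))
"
```

```text
2070 [0.07039607 0.0713832  0.07218017 0.08509603 0.1042271 ]
top 1389 [0.00030792 0.07177179 0.00103355] [-0.01049367  0.06982663 -0.01071937] [0.01074081 0.07436649 0.01134567]
```

Request:
move_arm([
  [0.0003, 0.03, 0.001, 0, 0.1, 0, 1],
  [0.0003, 0.06, 0.001, 0, 0.1, 0, 1],
  [0.0003, 0.08, 0.001, 0, 0.1, 0, 1],
  [0.0003, 0.087, 0.001, 0, 0.1, 0, 1],
  [0.0003, 0.087, 0.001, 0, 0.1, 0, 0.6],
  [0.0003, 0.087, 0.001, 0, 0.1, 0, 0],
  [0.0003, 0.087, 0.001, 0, 0.1, 0, 0],
  [0.0003, 0.087, 0.001, 0, 0.1, 0, 0],
  [0.0003, 0.087, 0.001, 0, 0.1, 0, 0],
  [0.0003, 0.087, 0.001, 0, 0.1, 0, 0],
])

```text
t: 2.28
position: [0.4985, 0.2236, 0.145]
orientation: [-0.704, 0.062, -0.063, 0.705]
contact_force: [-0.6, -0.6, 4.8]
gripper_width: 0.0205
```

Request:
move_arm([
  [0, 0, 0, 0, 0, 0, 0],
  [0, 0, 0, 0, 0, 0, 0],
  [0, 0, 0, 0, 0, 0, 0],
  [0, 0, 0, 0, 0, 0, 0],
])

```text
t: 2.62
position: [0.4985, 0.2235, 0.145]
orientation: [-0.704, 0.062, -0.063, 0.705]
contact_force: [-1.1, 0.5, 6.4]
gripper_width: 0.0207
```

```bash
python3 -c "
from h import *
rel((.498,.220,.29),-10.3)
d=snapshot('wrist');cv2.imwrite('pics/w2.png',d['color'])"
```

```text
t 2.62 pos [0.4985 0.2235 0.145 ] yaw -10.12 F [-1.11  0.52  6.39] w 0.0207
shift [ 0.0002 -0.145  -0.0034] turn [-0.08  0.18  0.06]
```

View pics/w2.png

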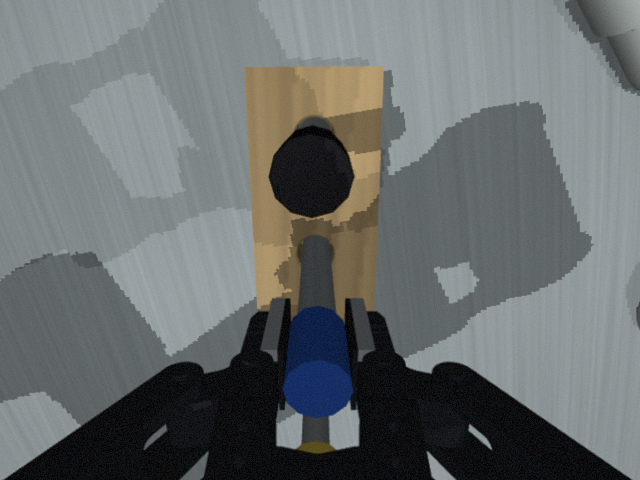

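Request:
move_arm([
  [0, -0.02, 0, 0, 0, 0, 0],
  [0, -0.05, 0, 0, 0, 0, 0],
  [0, -0.085, 0, 0, 0, 0, 0],
  [0, -0.12, 0, 0, 0, 0, 0],
  [0, -0.155, 0, 0, 0, 0, 0],
  [0, -0.18, 0, 0, 0, 0, 0],
  [0, -0.18, 0, 0, 0, 0, 0],
])

```text
t: 3.25
position: [0.5014, 0.2242, 0.3308]
orientation: [-0.702, 0.058, -0.067, 0.706]
contact_force: [0.9, 0.6, 0.2]
gripper_width: 0.0208
```

```bash
python3 -c "
from h import *
rel((.594,-.085,.32),-10.3)
for n in ('side','scene','wrist'):
  d=snapshot(n);cv2.imwrite('pics/%s3.png'%n,d['color']);pickle.dump(d,open('pics/%s3.pkl'%n,'wb'))
"
```

```text
t 3.25 pos [0.5014 0.2242 0.3308] yaw -10.1 F [0.86 0.57 0.17] w 0.0208
shift [ 0.1452  0.0106 -0.2882] turn [-0.38  0.2   0.68]
```

View pics/side3.png

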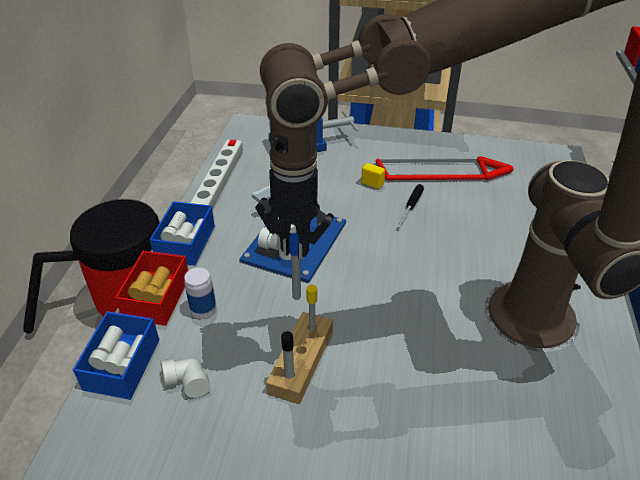

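View pics/wrist3.png

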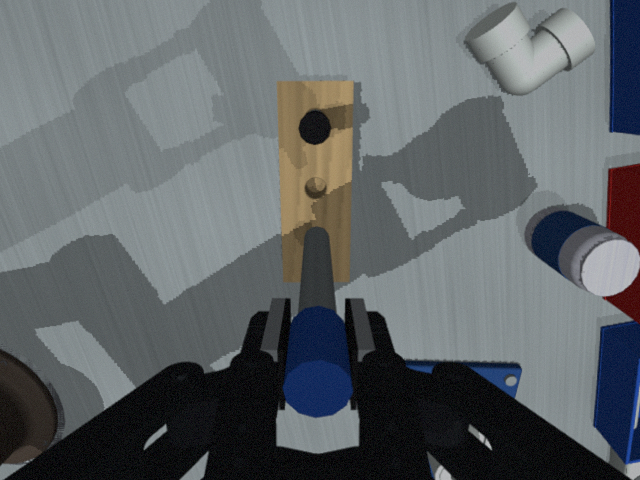

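Request:
move_arm([
  [0.145, 0.01, -0.288, -0.4, 0.2, 0.7, 0],
  [0.145, 0.01, -0.288, -0.4, 0.2, 0.7, 0],
  [0.145, 0.01, -0.288, -0.4, 0.2, 0.7, 0],
  [0.145, 0.01, -0.288, -0.4, 0.2, 0.7, 0],
  [0.145, 0.01, -0.288, -0.4, 0.2, 0.7, 0],
  [0.145, 0.01, -0.288, -0.4, 0.2, 0.7, 0],
  [0.145, 0.01, -0.288, -0.4, 0.2, 0.7, 0],
  [0.145, 0.01, -0.288, -0.4, 0.2, 0.7, 0],
  [0.145, 0.01, -0.288, -0.4, 0.2, 0.7, 0],
  [0.145, 0.01, -0.288, -0.4, 0.2, 0.7, 0],
])

```text
t: 4.23
position: [0.5889, -0.0875, 0.3098]
orientation: [0.706, -0.071, 0.058, -0.702]
contact_force: [0.5, 0.5, -1.0]
gripper_width: 0.021
```

Request:
move_arm([
  [0, 0, 0, 0, 0, 0, 0],
  [0, 0, 0, 0, 0, 0, 0],
  [0, 0, 0, 0, 0, 0, 0],
  [0, 0, 0, 0, 0, 0, 0],
])

```text
t: 4.57
position: [0.59, -0.0845, 0.3132]
orientation: [0.706, -0.067, 0.058, -0.702]
contact_force: [0.0, -0.3, -0.3]
gripper_width: 0.0208
```

```bash
python3 -c "
from h import *
rel((.594,-.085,.32),-10.3)
for n in ('side','scene','wrist'):
  d=snapshot(n);cv2.imwrite('pics/%s4.png'%n,d['color']);pickle.dump(d,open('pics/%s4.pkl'%n,'wb'))
  x0,y0=(200,120) if n!='wrist' else (0,0)
  if n!='wrist': cv2.imwrite('pics/%s4.png'%n,cv2.resize(d['color'][y0:y0+200,x0:x0+200],None,fx=3,fy=3))
"
```

```text
t 4.57 pos [ 0.59   -0.0845  0.3132] yaw -10.18 F [ 0.   -0.27 -0.35] w 0.0208
shift [ 0.004  -0.0069  0.0002] turn [ 0.39  0.12 -0.72]
```

View pics/side4.png

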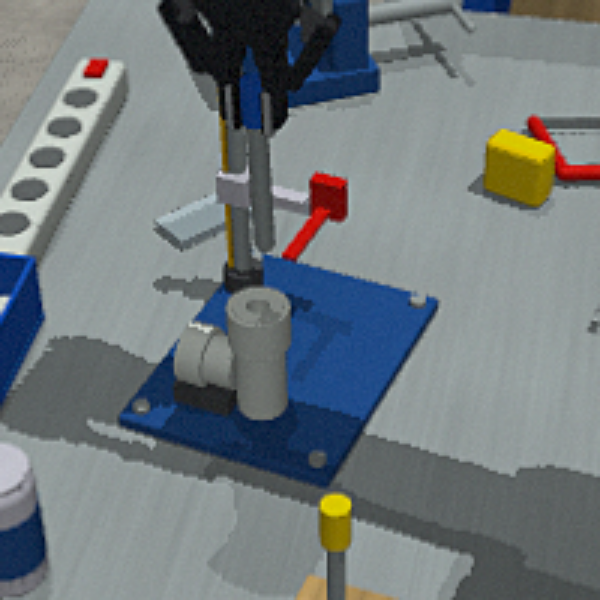

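View pics/scene4.png

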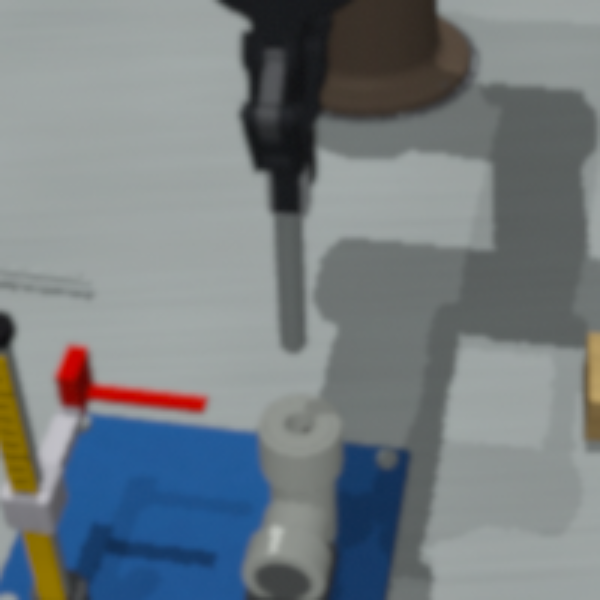

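View pics/wrist4.png

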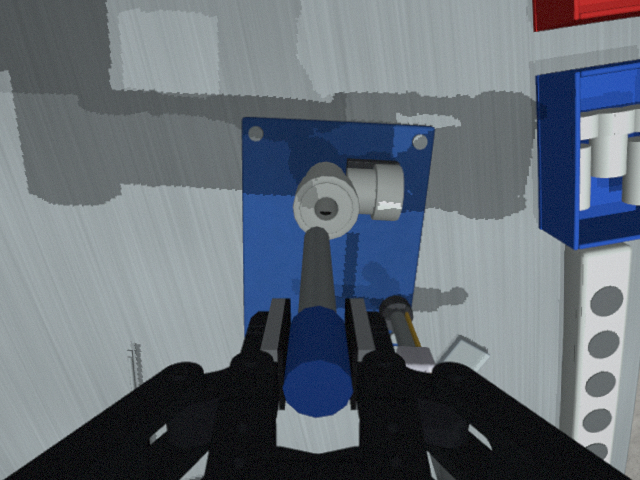

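```bash
cat >> h.py <<'E'
from scipy.optimize import least_squares
def fitcyl(Q,r,y0):
    # axis nearly tool y : x=a+b(y-y0), z=c+e(y-y0)
    def f(p):
        dx=Q[:,0]-p[0]-p[1]*(Q[:,1]-y0);dz=Q[:,2]-p[2]-p[3]*(Q[:,1]-y0)
        return np.hypot(dx,dz)-r
    s=least_squares(f,[Q[:,0].mean(),0,Q[:,2].mean()-r,0],loss='soft_l1',f_scale=.0005)
    return s.x,np.sqrt(np.mean(s.fun**2))
def wristmeasure(d,s):
    np.set_printoptions(precision=4,suppress=True)
    T=np.array(d['tool_from_camera']);P=cloud(d,T)
    M=R.from_quat(s['orientation']).as_matrix()
    W=P@M.T+s['position']
    H=hsv(d);h,sa,v=[H[...,i].astype(int) for i in range(3)]
    ok=(P[...,1]>.045)&(P[...,1]<.13)&(abs(P[...,0])<.02)&(abs(P[...,2])<.03)&(W[...,2]>.128)
    Q=P[ok];x,e=fitcyl(Q,.008,.0)
    print('shaft n',len(Q),'axis (x,slope,z,slope) @tcp',x,'rms',e,'ymax',Q[:,1].max())
    yl=.137;foot=np.array([x[0]+x[1]*yl,yl,x[2]+x[3]*yl]);print('foot tool',foot,'world',M@foot+s['position'])
    axw=M@np.array([x[1],1,x[3]]);print('rod axis world tilt (dx,dy per unit down) deg',np.degrees(axw[:2]))
    m=(sa<60)&(abs(W[...,2]-.12)<.005)&(abs(W[...,0]-.595)<.05)&(abs(W[...,1]+.085)<.05)
    Q=W[m];print('rim n',len(Q),Q.mean(0),Q.min(0),Q.max(0))
    return P,W,m
E
python3 - <<'E'
from h import *
d=pickle.load(open('pics/wrist4.pkl','rb'));s=observe()
P,W,m=wristmeasure(d,s)
k=m.astype(np.uint8)*255
cv2.imwrite('pics/m4.png',cv2.resize(np.hstack([d['color'][150:270,250:400],cv2.cvtColor(k,cv2.COLOR_GRAY2BGR)[150:270,250:400]]),None,fx=2.6,fy=2.6))
for n in('side','scene'):
    d=pickle.load(open(f'pics/{n}4.pkl','rb'));W=cloud(d)
    ok=(W[...,2]>.19)&(W[...,2]<.27)&(abs(W[...,0]-.6)<.03)&(abs(W[...,1]+.085)<.03)
    Q=W[ok][:,[0,2,1]];x,e=fitcyl(Q,.008,.18)
    print(n,len(Q),'axis at z.18: x,y',x[0],x[2],'slopes deg',np.degrees([x[1],x[3]]),e,'zmin',np.nanmin(W[(abs(W[...,0]-.595)<.03)&(abs(W[...,1]+.085)<.03)&(W[...,2]>.15)][:,2]))
E
```

```text
shaft n 1711 axis (x,slope,z,slope) @tcp [ 0.001  -0.0035 -0.0026 -0.001 ] rms 0.00019594264125406553 ymax 0.12999763611563495
foot tool [ 0.0005  0.137  -0.0028] world [ 0.5885 -0.0885  0.1766]
rod axis world tilt (dx,dy per unit down) deg [-0.9411 -0.2943]
rim n 2766 [ 0.5965 -0.0839  0.1196] [ 0.5701 -0.1117  0.1151] [ 0.6212 -0.0607  0.1226]
side 208 axis at z.18: x,y 0.5872678876236977 -0.0863384124497938 slopes deg [ 1.3633 -0.8011] 0.0017039917267391306 zmin 0.17842104607616482
scene 340 axis at z.18: x,y 0.6006403616653825 -0.08671426520277088 slopes deg [ 1.1207 -1.8592] 0.00273707495048507 zmin 0.17609862774107454
```

View pics/m4.png

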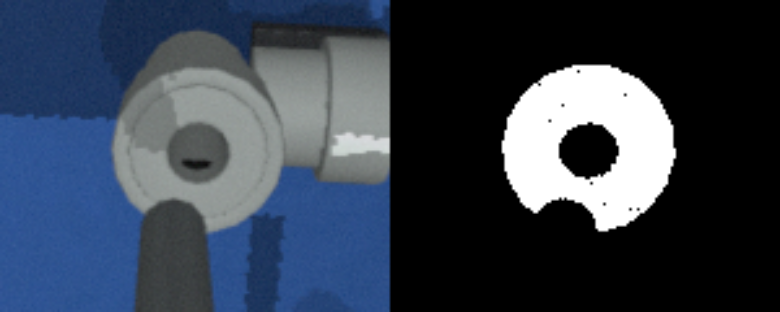

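```bash
cat >> h.py <<'E'
def rimfit(W,m):
    cs,hi=cv2.findContours(m.astype(np.uint8),cv2.RETR_CCOMP,cv2.CHAIN_APPROX_NONE)
    for c,hh in zip(cs,hi[0]):
        if len(c)<25: continue
        q=W[c[:,0,1],c[:,0,0]][:,:2];q=q[~np.isnan(q[:,0])]
        f=lambda p:np.hypot(q[:,0]-p[0],q[:,1]-p[1])-p[2]
        s=least_squares(f,[*q.mean(0),.02],loss='soft_l1',f_scale=.0005)
        print('contour',len(c),'hole' if hh[3]>=0 else 'outer',s.x)
E
python3 - <<'E'
from h import *
d=pickle.load(open('pics/wrist4.pkl','rb'));s=observe()
P,W,m=wristmeasure(d,s);rimfit(W,m)
for n in('side','scene'):
    d=pickle.load(open(f'pics/{n}0.pkl','rb'));W=cloud(d);H=hsv(d)
    m=(H[...,1]<60)&(abs(W[...,2]-.12)<.005)&(abs(W[...,0]-.595)<.05)&(abs(W[...,1]+.085)<.05);print(n);rimfit(W,m)
E
```

```text
shaft n 1711 axis (x,slope,z,slope) @tcp [ 0.001  -0.0035 -0.0026 -0.001 ] rms 0.00019594264125406553 ymax 0.12999763611563495
foot tool [ 0.0005  0.137  -0.0028] world [ 0.5885 -0.0885  0.1766]
rod axis world tilt (dx,dy per unit down) deg [-0.9411 -0.2943]
rim n 2766 [ 0.5965 -0.0839  0.1196] [ 0.5701 -0.1117  0.1151] [ 0.6212 -0.0607  0.1226]
contour 187 outer [ 0.5958 -0.0859  0.025 ]
contour 65 hole [ 0.5956 -0.0865  0.0092]
side
contour 54 outer [ 0.5941 -0.0843  0.0253]
scene
contour 72 outer [ 0.5948 -0.0869  0.0251]
```

```bash
python3 -c "
from h import *
rel((.5952,-.0835,.272),-10.3)"
```

```text
t 4.72 pos [ 0.5902 -0.0851  0.3136] yaw -10.21 F [ 0.3  -0.79 -0.67] w 0.0208
shift [0.0051 0.0415 0.0027] turn [ 0.4   0.09 -0.67]
```

Request:
move_arm([
  [0.005, 0.01, 0.0025, 0.45, 0.1, -0.85, 0],
  [0.005, 0.025, 0.0025, 0.45, 0.1, -0.85, 0],
  [0.005, 0.037, 0.0025, 0.45, 0.1, -0.85, 0],
  [0.005, 0.041, 0.0025, 0.45, 0.1, -0.85, 0],
  [0.005, 0.041, 0.0025, 0.45, 0.1, -0.85, 0],
  [0.005, 0.041, 0.0025, 0.45, 0.1, -0.85, 0],
  [0.005, 0.041, 0.0025, 0.45, 0.1, -0.85, 0],
  [0.005, 0.041, 0.0025, 0.45, 0.1, -0.85, 0],
])

```text
t: 5.38
position: [0.5957, -0.0847, 0.2734]
orientation: [-0.704, 0.062, -0.066, 0.704]
contact_force: [-0.5, -0.2, -1.2]
gripper_width: 0.0206
```

```bash
cat > look.py <<'E'
from h import *
import sys
n=sys.argv[1]
rel((.5952,-.0835,.262),-10.3);s=observe()
d=snapshot('wrist');cv2.imwrite(f'pics/w{n}.png',d['color']);pickle.dump(d,open(f'pics/w{n}.pkl','wb'))
P,W,m=wristmeasure(d,s);rimfit(W,m)
rs=[]
for k in('side','scene'):
    d=snapshot(k);rs.append(cv2.resize(d['color'][180:320,240:340],None,fx=4,fy=4,interpolation=cv2.INTER_CUBIC))
cv2.imwrite(f'pics/p{n}.png',np.hstack(rs))
E
python3 look.py 5
```

```text
t 5.38 pos [ 0.5957 -0.0847  0.2734] yaw -10.39 F [-0.47 -0.18 -1.24] w 0.0206
shift [-0.0008  0.0114  0.0011] turn [-0.04 -0.09  0.26]
shaft n 1709 axis (x,slope,z,slope) @tcp [ 0.001  -0.0041 -0.0026 -0.0009] rms 0.00019159328930946424 ymax 0.12996809914548635
foot tool [ 0.0005  0.137  -0.0027] world [ 0.5963 -0.0875  0.1364]
rod axis world tilt (dx,dy per unit down) deg [ 0.0251 -0.0121]
rim n 3103 [ 0.5961 -0.0815  0.1195] [ 0.5699 -0.1106  0.1151] [ 0.6211 -0.0606  0.1223]
contour 279 outer [ 0.5956 -0.0855  0.0246]
```

View pics/p5.png

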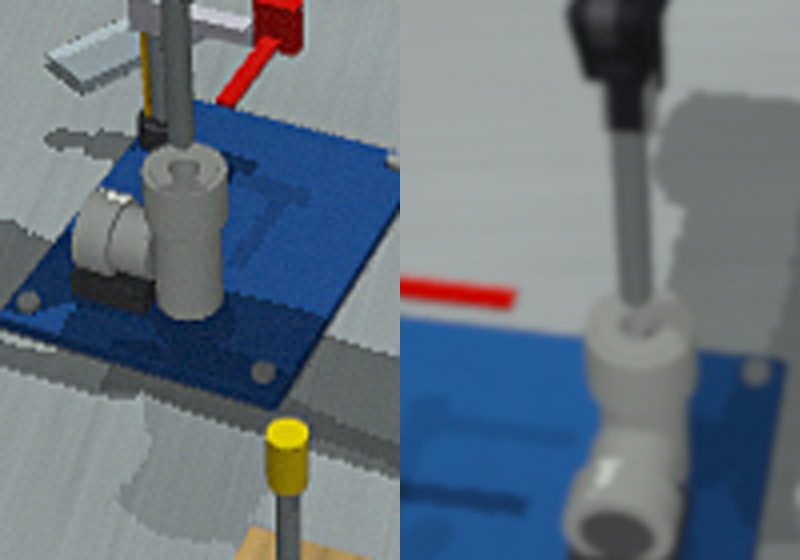

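View pics/w5.png

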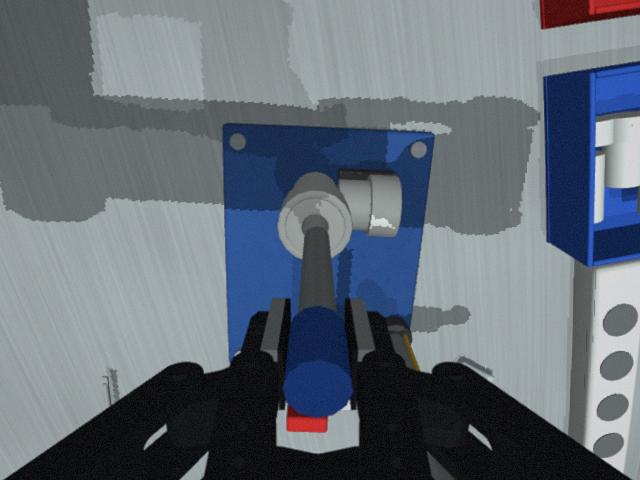

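Request:
move_arm([
  [-0.0008, 0.006, 0.0012, 0, 0, 0, 0],
  [-0.0008, 0.011, 0.0012, 0, 0, 0, 0],
  [-0.0008, 0.014, 0.0012, 0, 0, 0, 0],
  [-0.0008, 0.016, 0.0012, 0, 0, 0, 0],
  [-0.0008, 0.017, 0.0012, 0, 0, 0, 0],
  [-0.0008, 0.018, 0.0012, 0, 0, 0, 0],
  [-0.0008, 0.0185, 0.0012, 0, 0, 0, 0],
  [-0.0008, 0.019, 0.0012, 0, 0, 0, 0],
  [-0.0008, 0.019, 0.0012, 0, 0, 0, 0],
])

```text
t: 6.28
position: [0.5946, -0.0832, 0.2533]
orientation: [-0.704, 0.063, -0.065, 0.704]
contact_force: [0.7, -0.5, -1.9]
gripper_width: 0.0201
```

```bash
python3 look.py 6
```

```text
t 6.28 pos [ 0.5946 -0.0832  0.2533] yaw -10.39 F [ 0.72 -0.49 -1.86] w 0.0201
shift [ 0.0007 -0.0087 -0.0002] turn [-0.05 -0.09  0.16]
shaft n 1654 axis (x,slope,z,slope) @tcp [ 0.001  -0.0035 -0.0027 -0.0006] rms 0.0001929562613733013 ymax 0.12518701064871682
foot tool [ 0.0005  0.137  -0.0027] world [ 0.595  -0.0859  0.1163]
rod axis world tilt (dx,dy per unit down) deg [-0.0388  0.023 ]
rim n 3548 [ 0.5964 -0.0813  0.1195] [ 0.57   -0.1104  0.115 ] [ 0.6211 -0.0607  0.1248]
contour 343 outer [ 0.5954 -0.0858  0.0245]
```

View pics/p6.png

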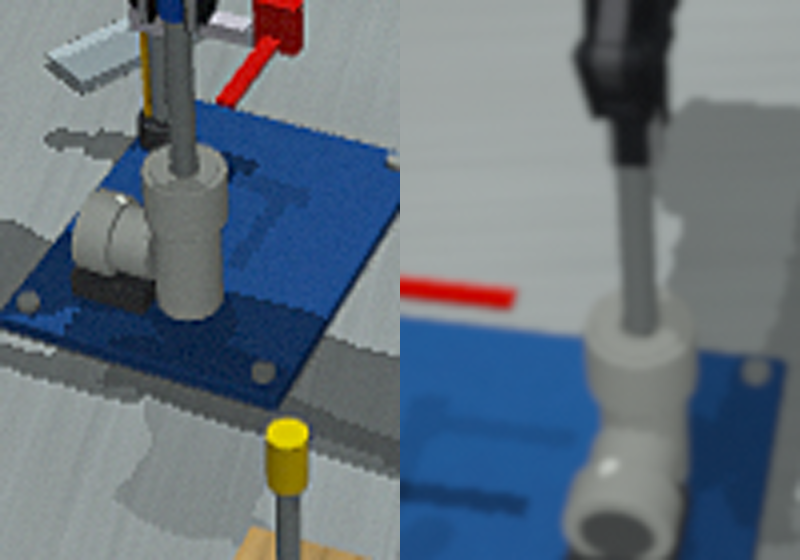

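Request:
move_arm([
  [0.0003, 0.001, 0, 0, 0, 0, 0],
  [0.0003, 0.002, 0, 0, 0, 0, 0],
  [0.0003, 0.003, 0, 0, 0, 0, 0],
  [0.0003, 0.004, 0, 0, 0, 0, 0],
  [0.0003, 0.005, 0, 0, 0, 0, 0],
  [0.0003, 0.006, 0, 0, 0, 0, 0],
  [0.0003, 0.007, 0, 0, 0, 0, 0],
])

```text
t: 7.02
position: [0.5948, -0.0832, 0.2461]
orientation: [-0.704, 0.063, -0.065, 0.704]
contact_force: [-0.4, -0.8, -1.3]
gripper_width: 0.0206
```

Request:
move_arm([
  [0, 0.001, 0, 0, 0, 0, 0],
  [0, 0.002, 0, 0, 0, 0, 0],
  [0, 0.003, 0, 0, 0, 0, 0],
  [0, 0.004, 0, 0, 0, 0, 0],
  [0, 0.005, 0, 0, 0, 0, 0],
  [0, 0.006, 0, 0, 0, 0, 0],
  [0, 0.007, 0, 0, 0, 0, 0],
  [0, 0.008, 0, 0, 0, 0, 0],
])

```text
t: 7.68
position: [0.5949, -0.0833, 0.2382]
orientation: [-0.704, 0.063, -0.065, 0.704]
contact_force: [0.4, 0.1, -0.9]
gripper_width: 0.0205
```

Request:
move_arm([
  [0, 0.001, 0, 0, 0, 0, 0],
  [0, 0.002, 0, 0, 0, 0, 0],
  [0, 0.003, 0, 0, 0, 0, 0],
  [0, 0.004, 0, 0, 0, 0, 0],
  [0, 0.005, 0, 0, 0, 0, 0],
  [0, 0.006, 0, 0, 0, 0, 0],
])

```text
t: 8.18
position: [0.5955, -0.0834, 0.2331]
orientation: [-0.704, 0.062, -0.066, 0.704]
contact_force: [-0.6, 0.2, 3.8]
gripper_width: 0.0204
```

Request:
move_arm([
  [0, 0.001, 0, 0, 0, 0, 0],
  [0, 0.002, 0, 0, 0, 0, 0],
  [0, 0.003, 0, 0, 0, 0, 0],
  [0, 0.004, 0, 0, 0, 0, 0],
  [0, 0.005, 0, 0, 0, 0, 0],
  [0, 0.006, 0, 0, 0, 0, 0],
  [0, 0.007, 0, 0, 0, 0, 0],
  [0, 0.008, 0, 0, 0, 0, 0],
])

```text
t: 8.85
position: [0.5949, -0.0832, 0.2241]
orientation: [-0.704, 0.063, -0.065, 0.704]
contact_force: [0.1, -1.3, 2.5]
gripper_width: 0.0206
```

Request:
move_arm([
  [0, 0.001, 0, 0, 0, 0, 0],
  [0, 0.002, 0, 0, 0, 0, 0],
  [0, 0.003, 0, 0, 0, 0, 0],
  [0, 0.004, 0, 0, 0, 0, 0],
  [0, 0.005, 0, 0, 0, 0, 0],
  [0, 0.006, 0, 0, 0, 0, 0],
  [0, 0.007, 0, 0, 0, 0, 0],
  [0, 0.008, 0, 0, 0, 0, 0],
])

```text
t: 9.52
position: [0.5949, -0.0832, 0.2161]
orientation: [-0.704, 0.063, -0.065, 0.704]
contact_force: [-0.0, -0.5, 3.1]
gripper_width: 0.0205
```

```bash
python3 - <<'E'
from h import *
rel((.5952,-.0835,.22),-10.3);s=observe()
d=snapshot('wrist');cv2.imwrite('pics/w7.png',d['color']);pickle.dump(d,open('pics/w7.pkl','wb'))
T=np.array(d['tool_from_camera']);P=cloud(d,T);H=hsv(d);h,sa,v=[H[...,i].astype(int) for i in range(3)]
m=(h>100)&(h<130)&(sa>120);m[:290]=0;m[430:]=0;m[:,:280]=0;m[:,360:]=0
for f in('w3','w4','w5','w7'):
    try:
        dd=pickle.load(open(f'pics/{f if f!="w3" and f!="w4" else "wrist"+f[1]}.pkl','rb'))
    except Exception as e: print(e);continue
    P=cloud(dd,T);H=hsv(dd);h,sa,v=[H[...,i].astype(int) for i in range(3)]
    m=(h>100)&(h<130)&(sa>120);m[:290]=0;m[430:]=0;m[:,:280]=0;m[:,360:]=0
    Q=P[m];Q=Q[~np.isnan(Q[:,0])];Q=Q[(abs(Q[:,0])<.013)&(abs(Q[:,2])<.02)]
    hist=np.histogram(Q[:,1],bins=np.arange(-.03,.03,.001));i=hist[0].argmax();t=Q[abs(Q[:,1]-hist[1][i]-.0005)<.0025]
    print(f,'head top tool y',np.median(t[:,1]),len(t),'c',t.mean(0))
E
```

```text
t 9.52 pos [ 0.5949 -0.0832  0.2161] yaw -10.39 F [-0.01 -0.53  3.12] w 0.0205
shift [ 0.0004 -0.0039 -0.0002] turn [-0.05 -0.09  0.14]
w3 head top tool y -0.012900582425498991 3483 c [ 0.00097141 -0.01281204 -0.00097106]
w4 head top tool y -0.012882117519596031 3469 c [ 0.00099152 -0.01277562 -0.00095338]
w5 head top tool y -0.012899420088191352 3469 c [ 0.00103009 -0.01280163 -0.00104012]
w7 head top tool y -0.01291414491462628 3481 c [ 0.00104699 -0.01280096 -0.00098121]
```

Request:
move_arm([
  [0.0003, 0.001, 0, 0, 0, 0, 0],
  [0.0003, 0.002, 0, 0, 0, 0, 0],
  [0.0003, 0.003, 0, 0, 0, 0, 0],
  [0.0003, 0.004, 0, 0, 0, 0, 0],
  [0.0003, 0.005, 0, 0, 0, 0, 0],
  [0.0003, 0.006, 0, 0, 0, 0, 0],
  [0.0003, 0.007, 0, 0, 0, 0, 0],
  [0.0003, 0.008, 0, 0, 0, 0, 0],
  [0.0003, 0.009, 0, 0, 0, 0, 0],
])

```text
t: 10.32
position: [0.5953, -0.0833, 0.2072]
orientation: [-0.704, 0.063, -0.065, 0.704]
contact_force: [0.6, -0.3, 4.0]
gripper_width: 0.0204
```

Request:
move_arm([
  [0, 0.0005, 0, 0, 0, 0, 0],
  [0, 0.001, 0, 0, 0, 0, 0],
  [0, 0.0015, 0, 0, 0, 0, 0],
  [0, 0.002, 0, 0, 0, 0, 0],
  [0, 0.0025, 0, 0, 0, 0, 0],
  [0, 0.003, 0, 0, 0, 0, 0],
  [0, 0.0035, 0, 0, 0, 0, 0],
  [0, 0.004, 0, 0, 0, 0, 0],
])

```text
t: 10.98
position: [0.5953, -0.0833, 0.2032]
orientation: [-0.704, 0.063, -0.065, 0.704]
contact_force: [-0.4, -0.4, 2.6]
gripper_width: 0.0207
```

Request:
move_arm([
  [0, 0.0005, 0, 0, 0, 0, 0],
  [0, 0.001, 0, 0, 0, 0, 0],
  [0, 0.0015, 0, 0, 0, 0, 0],
  [0, 0.002, 0, 0, 0, 0, 0],
  [0, 0.0025, 0, 0, 0, 0, 0],
  [0, 0.003, 0, 0, 0, 0, 0],
  [0, 0.0035, 0, 0, 0, 0, 0],
  [0, 0.004, 0, 0, 0, 0, 0],
])

```text
t: 11.65
position: [0.5953, -0.0833, 0.1992]
orientation: [-0.704, 0.063, -0.065, 0.704]
contact_force: [-0.9, -0.8, 3.2]
gripper_width: 0.0206
```

Request:
move_arm([
  [0, 0.0005, 0, 0, 0, 0, 0],
  [0, 0.001, 0, 0, 0, 0, 0],
  [0, 0.0015, 0, 0, 0, 0, 0],
  [0, 0.002, 0, 0, 0, 0, 0],
  [0, 0.0025, 0, 0, 0, 0, 0],
  [0, 0.003, 0, 0, 0, 0, 0],
  [0, 0.0035, 0, 0, 0, 0, 0],
  [0, 0.004, 0, 0, 0, 0, 0],
])

```text
t: 12.32
position: [0.5953, -0.0833, 0.1952]
orientation: [-0.704, 0.063, -0.065, 0.704]
contact_force: [-0.0, -0.4, 2.2]
gripper_width: 0.0207
```

Request:
move_arm([
  [0, 0.0005, 0, 0, 0, 0, 0],
  [0, 0.001, 0, 0, 0, 0, 0],
  [0, 0.0015, 0, 0, 0, 0, 0],
  [0, 0.002, 0, 0, 0, 0, 0],
  [0, 0.0025, 0, 0, 0, 0, 0],
  [0, 0.003, 0, 0, 0, 0, 0],
  [0, 0.0035, 0, 0, 0, 0, 0],
  [0, 0.004, 0, 0, 0, 0, 0],
])

```text
t: 12.98
position: [0.5953, -0.0833, 0.1912]
orientation: [-0.704, 0.063, -0.065, 0.704]
contact_force: [-1.3, -0.2, 4.2]
gripper_width: 0.0206
```

Request:
move_arm([
  [0, 0.0005, 0, 0, 0, 0, 0],
  [0, 0.001, 0, 0, 0, 0, 0],
  [0, 0.0015, 0, 0, 0, 0, 0],
  [0, 0.002, 0, 0, 0, 0, 0],
  [0, 0.0025, 0, 0, 0, 0, 0],
  [0, 0.003, 0, 0, 0, 0, 0],
  [0, 0.0035, 0, 0, 0, 0, 0],
  [0, 0.004, 0, 0, 0, 0, 0],
])

```text
t: 13.65
position: [0.5953, -0.0833, 0.1872]
orientation: [-0.704, 0.063, -0.065, 0.704]
contact_force: [-1.2, -0.7, 3.5]
gripper_width: 0.0206
```

Request:
move_arm([
  [0, 0.0005, 0, 0, 0, 0, 0],
  [0, 0.001, 0, 0, 0, 0, 0],
  [0, 0.0015, 0, 0, 0, 0, 0],
  [0, 0.002, 0, 0, 0, 0, 0],
  [0, 0.0025, 0, 0, 0, 0, 0],
  [0, 0.003, 0, 0, 0, 0, 0],
  [0, 0.0035, 0, 0, 0, 0, 0],
  [0, 0.004, 0, 0, 0, 0, 0],
])

```text
t: 14.32
position: [0.5953, -0.0833, 0.1832]
orientation: [-0.704, 0.063, -0.065, 0.704]
contact_force: [-1.0, 0.2, 3.9]
gripper_width: 0.0209
```

Request:
move_arm([
  [0, 0.0005, 0, 0, 0, 0, 0],
  [0, 0.001, 0, 0, 0, 0, 0],
  [0, 0.0015, 0, 0, 0, 0, 0],
  [0, 0.002, 0, 0, 0, 0, 0],
  [0, 0.0025, 0, 0, 0, 0, 0],
  [0, 0.003, 0, 0, 0, 0, 0],
  [0, 0.0035, 0, 0, 0, 0, 0],
  [0, 0.004, 0, 0, 0, 0, 0],
])

```text
t: 14.98
position: [0.5953, -0.0833, 0.1792]
orientation: [-0.704, 0.063, -0.065, 0.704]
contact_force: [-0.1, 0.5, 3.2]
gripper_width: 0.0207
```

Request:
move_arm([
  [0, 0.0005, 0, 0, 0, 0, 0],
  [0, 0.001, 0, 0, 0, 0, 0],
  [0, 0.0015, 0, 0, 0, 0, 0],
  [0, 0.002, 0, 0, 0, 0, 0],
  [0, 0.0025, 0, 0, 0, 0, 0],
  [0, 0.003, 0, 0, 0, 0, 0],
  [0, 0.0035, 0, 0, 0, 0, 0],
  [0, 0.004, 0, 0, 0, 0, 0],
])

```text
t: 15.65
position: [0.5953, -0.0833, 0.1752]
orientation: [-0.704, 0.063, -0.065, 0.704]
contact_force: [-0.1, -0.1, 3.9]
gripper_width: 0.0211
```

```bash
cat > top.py <<'E'
from h import *
import sys
f=sys.argv[1]
rel((.5952,-.0835,.22),-10.3);s=observe()
d=snapshot('wrist');cv2.imwrite(f'pics/{f}.png',d['color']);pickle.dump(d,open(f'pics/{f}.pkl','wb'))
P=cloud(d,np.array(d['tool_from_camera']));H=hsv(d);h,sa,v=[H[...,i].astype(int) for i in range(3)]
m=(h>100)&(h<130)&(sa>120)&(abs(P[...,0])<.013)&(abs(P[...,2])<.02)&(abs(P[...,1])<.03)
Q=P[m];hist=np.histogram(Q[:,1],bins=np.arange(-.03,.03,.001));i=hist[0].argmax();t=Q[abs(Q[:,1]-hist[1][i]-.0005)<.0025]
print('head top tool y',np.median(t[:,1]),len(t),'c',t.mean(0),'world z',s['position'][2]-np.median(t[:,1]))
E
python3 top.py w8
```

```text
t 15.65 pos [ 0.5953 -0.0833  0.1752] yaw -10.39 F [-0.08 -0.05  3.93] w 0.0211
shift [ 0.     -0.0448 -0.0002] turn [-0.05 -0.09  0.15]
head top tool y -0.012896473662309102 3511 c [ 0.00106518 -0.0128005  -0.0011203 ] world z 0.18808959676452863
```

Request:
move_arm([
  [0, 0.0003, 0, 0, 0, 0, 0],
  [0, 0.0006, 0, 0, 0, 0, 0],
  [0, 0.0009, 0, 0, 0, 0, 0],
  [0, 0.0012, 0, 0, 0, 0, 0],
  [0, 0.0015, 0, 0, 0, 0, 0],
  [0, 0.0018, 0, 0, 0, 0, 0],
  [0, 0.002, 0, 0, 0, 0, 0],
])

```text
t: 16.28
position: [0.5954, -0.0833, 0.1733]
orientation: [-0.704, 0.063, -0.065, 0.704]
contact_force: [-0.6, 0.2, 2.5]
gripper_width: 0.0206
```

Request:
move_arm([
  [0, 0.0003, 0, 0, 0, 0, 0],
  [0, 0.0006, 0, 0, 0, 0, 0],
  [0, 0.0009, 0, 0, 0, 0, 0],
  [0, 0.0012, 0, 0, 0, 0, 0],
  [0, 0.0015, 0, 0, 0, 0, 0],
  [0, 0.0018, 0, 0, 0, 0, 0],
  [0, 0.0021, 0, 0, 0, 0, 0],
  [0, 0.0024, 0, 0, 0, 0, 0],
])

```text
t: 16.95
position: [0.5954, -0.0833, 0.1708]
orientation: [-0.704, 0.063, -0.065, 0.704]
contact_force: [0.1, 0.2, 3.1]
gripper_width: 0.0208
```

Request:
move_arm([
  [0, 0.0003, 0, 0, 0, 0, 0],
  [0, 0.0006, 0, 0, 0, 0, 0],
  [0, 0.0009, 0, 0, 0, 0, 0],
  [0, 0.0012, 0, 0, 0, 0, 0],
  [0, 0.0015, 0, 0, 0, 0, 0],
  [0, 0.0018, 0, 0, 0, 0, 0],
  [0, 0.0021, 0, 0, 0, 0, 0],
  [0, 0.0024, 0, 0, 0, 0, 0],
])

```text
t: 17.62
position: [0.5953, -0.0833, 0.1684]
orientation: [-0.704, 0.063, -0.065, 0.704]
contact_force: [-0.9, 0.3, 3.3]
gripper_width: 0.0205
```

Request:
move_arm([
  [0, 0.0003, 0, 0, 0, 0, 0],
  [0, 0.0006, 0, 0, 0, 0, 0],
  [0, 0.0009, 0, 0, 0, 0, 0],
  [0, 0.0012, 0, 0, 0, 0, 0],
  [0, 0.0015, 0, 0, 0, 0, 0],
  [0, 0.0018, 0, 0, 0, 0, 0],
  [0, 0.0021, 0, 0, 0, 0, 0],
  [0, 0.0024, 0, 0, 0, 0, 0],
])

```text
t: 18.28
position: [0.5953, -0.0833, 0.166]
orientation: [-0.704, 0.063, -0.065, 0.704]
contact_force: [-0.8, -0.1, 4.0]
gripper_width: 0.0207
```

Request:
move_arm([
  [0, 0.0003, 0, 0, 0, 0, 0],
  [0, 0.0006, 0, 0, 0, 0, 0],
  [0, 0.0009, 0, 0, 0, 0, 0],
  [0, 0.0012, 0, 0, 0, 0, 0],
  [0, 0.0015, 0, 0, 0, 0, 0],
  [0, 0.0018, 0, 0, 0, 0, 0],
  [0, 0.0021, 0, 0, 0, 0, 0],
  [0, 0.0024, 0, 0, 0, 0, 0],
])

```text
t: 18.95
position: [0.5954, -0.0833, 0.1637]
orientation: [-0.704, 0.063, -0.065, 0.704]
contact_force: [-0.4, 0.1, 3.3]
gripper_width: 0.0204
```

Request:
move_arm([
  [0, 0.0003, 0, 0, 0, 0, 0],
  [0, 0.0006, 0, 0, 0, 0, 0],
  [0, 0.0009, 0, 0, 0, 0, 0],
  [0, 0.0012, 0, 0, 0, 0, 0],
  [0, 0.0015, 0, 0, 0, 0, 0],
  [0, 0.0018, 0, 0, 0, 0, 0],
  [0, 0.002, 0, 0, 0, 0, 0],
])

```text
t: 19.53
position: [0.5955, -0.0833, 0.1625]
orientation: [-0.704, 0.063, -0.065, 0.704]
contact_force: [-2.2, -0.8, 8.7]
gripper_width: 0.0206
```

Request:
move_arm([
  [0, 0, 0, 0, 0, 0, 0],
  [0, 0, 0, 0, 0, 0, 0],
  [0, 0, 0, 0, 0, 0, 0],
])

```text
t: 19.78
position: [0.5955, -0.0833, 0.1626]
orientation: [-0.704, 0.063, -0.065, 0.704]
contact_force: [-1.1, 0.6, 7.2]
gripper_width: 0.0206
```

```bash
python3 top.py w9
```

```text
t 19.78 pos [ 0.5955 -0.0833  0.1626] yaw -10.38 F [-1.13  0.56  7.24] w 0.0206
shift [-0.0001 -0.0574 -0.0002] turn [-0.04 -0.08  0.15]
head top tool y -0.012936182501066415 3540 c [ 0.00100681 -0.01282937 -0.00120424] world z 0.17549703122659693
```

Request:
move_arm([
  [0, 0.0003, 0, 0, 0, 0, 0],
  [0, 0.0006, 0, 0, 0, 0, 0],
  [0, 0.001, 0, 0, 0, 0, 0],
  [0, 0.001, 0, 0, 0, 0, 0],
])

```text
t: 20.17
position: [0.5957, -0.0833, 0.1625]
orientation: [-0.704, 0.063, -0.065, 0.704]
contact_force: [-2.3, 0.4, 10.6]
gripper_width: 0.0209
```

Request:
move_arm([
  [0, -0.0005, 0, 0, 0, 0, 0],
  [0, -0.001, 0, 0, 0, 0, 0],
  [0, -0.001, 0, 0, 0, 0, 0],
  [0, -0.001, 0, 0, 0, 0, 1],
  [0, -0.001, 0, 0, 0, 0, 1],
  [0, -0.001, 0, 0, 0, 0, 1],
  [0, -0.001, 0, 0, 0, 0, 1],
  [0, -0.001, 0, 0, 0, 0, 1],
  [0, -0.001, 0, 0, 0, 0, 1],
  [0, -0.001, 0, 0, 0, 0, 1],
])

```text
t: 21.0
position: [0.5953, -0.0832, 0.1615]
orientation: [-0.704, 0.063, -0.065, 0.704]
contact_force: [-0.2, 0.5, -0.7]
gripper_width: 0.0855
```

```bash
python3 top.py w10; python3 -c "
from h import *
s=observe();print(s['qpos'])"
```

```text
t 21.0 pos [ 0.5953 -0.0832  0.1615] yaw -10.39 F [-0.19  0.45 -0.68] w 0.0855
shift [ 0.0001 -0.0585 -0.0002] turn [-0.05 -0.09  0.14]
head top tool y -0.01415033012547151 3445 c [ 0.00120805 -0.01412147 -0.00143685] world z 0.17564303490261454
[-2.11817341e-01  3.65422355e-01  1.76528141e+00  1.08213141e-03
  1.00841199e+00 -3.11178855e-02]
```

View pics/w10.png

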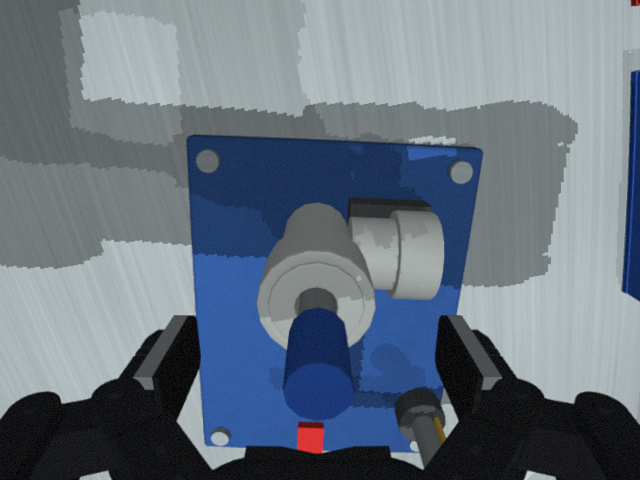

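Request:
move_arm([
  [0, -0.03, 0, 0, 0, 0, 1],
  [0, -0.065, 0, 0, 0, 0, 1],
  [0, -0.095, 0, 0, 0, 0, 1],
  [0, -0.1, 0, 0, -14, 0, 1],
  [0, -0.1, 0, 0, -21, 0, 1],
  [0, -0.1, 0, 0, -28, 0, 1],
  [0, -0.1, 0, 0, -35, 0, 1],
  [0, -0.1, 0, 0, -42, 0, 1],
  [0, -0.1, 0, 0, -49, 0, 1],
  [0, -0.1, 0, 0, -56, 0, 1],
])

```text
t: 21.88
position: [0.5951, -0.0833, 0.2617]
orientation: [0.664, 0.243, -0.241, -0.664]
contact_force: [0.9, -0.6, -0.4]
gripper_width: 0.0854
```

```bash
python3 -c "
from g import *
rel((.5655,-.222,.26),77)
for n in('scene','side'):
    d=snapshot(n);W=cloud(d);H=hsv(d);h,s,v=[H[...,i].astype(int) for i in range(3)]
    m=((h<8)|(h>172))&(s>140)&(W[...,2]>.1)&(W[...,2]<.17)&(abs(W[...,0]-.57)<.04)&(W[...,1]<-.12)&(W[...,1]>-.25)
    Q=W[m];t=Q[Q[:,2]>.148];print(n,'tabtop',len(t),t.mean(0),t.min(0),t.max(0));b=Q[(Q[:,1]>-.2)];print('blade',len(b),np.percentile(b[:,2],[50,80,90]))
    cv2.imwrite(f'pics/{n}11.png',d['color'])
    m=(h>100)&(h<130)&(s>120)&(W[...,2]>.14)&(W[...,2]<.19)&(abs(W[...,0]-.595)<.03)&(abs(W[...,1]+.085)<.03)
    Q=W[m];print('head',len(Q),np.percentile(Q[:,2],[70,90,97]) if len(Q) else '')
"
```

```text
t 21.88 pos [ 0.5951 -0.0833  0.2617] yaw 40.1 F [ 0.9  -0.56 -0.42] w 0.0854
shift [-0.112   0.0016 -0.0871] turn [  0.13 -36.9    0.1 ]
scene tabtop 81 [ 0.5668 -0.2216  0.1509] [ 0.5518 -0.2296  0.1481] [ 0.5791 -0.2143  0.1534]
blade 135 [0.1273 0.1283 0.1285]
head 192 [0.1742 0.1758 0.1767]
side tabtop 49 [ 0.5623 -0.219   0.1516] [ 0.5479 -0.2311  0.1482] [ 0.5788 -0.2065  0.1588]
blade 77 [0.1277 0.1295 0.1299]
head 147 [0.1739 0.1765 0.1781]
```

View pics/scene11.png

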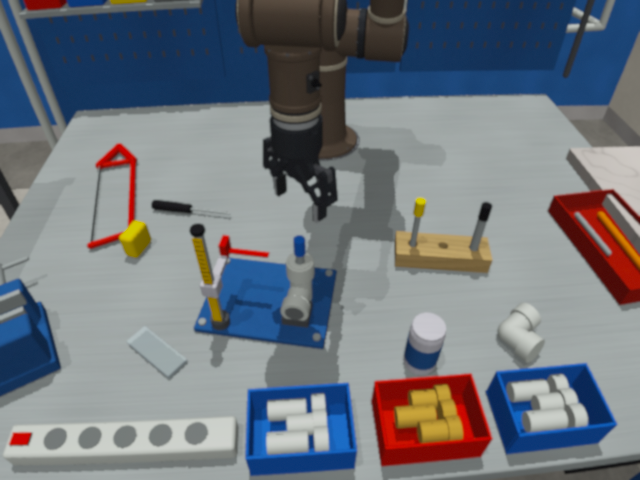

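Request:
move_arm([
  [-0.01, 0.002, -0.01, 0, -7, 0, 1],
  [-0.03, 0.002, -0.025, 0, -14, 0, 1],
  [-0.06, 0.002, -0.045, 0, -21, 0, 1],
  [-0.09, 0.002, -0.07, 0, -28, 0, 1],
  [-0.112, 0.002, -0.087, 0, -35, 0, 1],
  [-0.112, 0.002, -0.087, 0, -37, 0, 1],
  [-0.112, 0.002, -0.087, 0, -37, 0, 1],
  [-0.112, 0.002, -0.087, 0, -37, 0, 1],
  [-0.112, 0.002, -0.087, 0, -37, 0, 1],
])

```text
t: 22.73
position: [0.5647, -0.2211, 0.2594]
orientation: [0.555, 0.439, -0.438, -0.554]
contact_force: [-0.1, -0.0, -0.2]
gripper_width: 0.0854
```

```bash
cat > tab.py <<'E'
from g import *
import sys
f=sys.argv[1]
rel((.5655,-.222,.24),77);s=observe()
d=snapshot('wrist');cv2.imwrite(f'pics/{f}.png',d['color']);pickle.dump(d,open(f'pics/{f}.pkl','wb'))
P=cloud(d,np.array(d['tool_from_camera']));M=R.from_quat(s['orientation']).as_matrix();W=P@M.T+s['position']
H=hsv(d);h,sa,v=[H[...,i].astype(int) for i in range(3)]
m=((h<8)|(h>172))&(sa>120)&(abs(W[...,0]-.57)<.06)&(abs(W[...,1]+.19)<.07)&(W[...,2]>.1)&(W[...,2]<.25)
Q=W[m];QP=P[m];zt=np.percentile(Q[:,2],99);t=abs(Q[:,2]-zt)<.004
print('tab top z',zt,'n',t.sum(),'world',Q[t].mean(0),cv2.minAreaRect((Q[t][:,:2]*1000).astype(np.float32)),'tool c',QP[t].mean(0),QP[t].min(0),QP[t].max(0))
b=Q[(Q[:,2]<zt-.018)&(QP[:,0]>.02)]
if len(b): print('blade n',len(b),'z',np.percentile(b[:,2],[10,50,90]),'dir',np.degrees(np.arctan2(*np.polyfit(b[:,1],b[:,0],1)[[0]],1)) if 0 else np.degrees(np.arctan(np.polyfit(b[:,1],b[:,0],1)[0])))
m=(h>100)&(h<130)&(sa>120)&(abs(W[...,0]-.595)<.03)&(abs(W[...,1]+.085)<.03)&(W[...,2]>.12)
if m.sum()>20:
    q=W[m];hi=np.histogram(q[:,2],np.arange(.12,.25,.001));i=hi[0].argmax();t=q[abs(q[:,2]-hi[1][i]-.0005)<.0025];print('head top z',np.median(t[:,2]),len(t),t.mean(0))
E
python3 tab.py w12
```

```text
t 22.73 pos [ 0.5647 -0.2211  0.2594] yaw 76.65 F [-0.08 -0.02 -0.2 ] w 0.0854
shift [-0.0007  0.0194 -0.0009] turn [ 0.14 -0.35  0.08]
tab top z 0.1528542087726411 n 1136 world [ 0.5629 -0.2227  0.1516] ((563.46142578125, -222.93191528320312), (13.267731666564941, 29.610918045043945), 76.86702728271484) tool c [-0.0021  0.1079  0.0017] [-0.0088  0.1059 -0.0137] [0.0045 0.1105 0.0158]
blade n 1830 z [0.1267 0.1277 0.1286] dir 12.266326874805134
head top z 0.1757437358460482 1202 [ 0.5952 -0.087   0.1757]
```

View pics/w12.png

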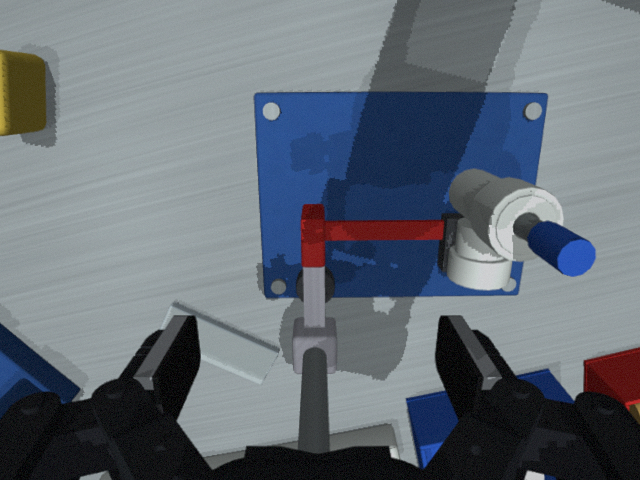

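Request:
move_arm([
  [-0.002, 0.03, 0.001, 0, -0.5, 0, 1],
  [-0.002, 0.06, 0.001, 0, -0.5, 0, 1],
  [-0.002, 0.09, 0.001, 0, -0.5, 0, 1],
  [-0.002, 0.1, 0.001, 0, -0.5, 0, 1],
  [-0.002, 0.102, 0.001, 0, -0.5, 0, 1],
  [-0.002, 0.102, 0.001, 0, -0.5, 0, 1],
])

```text
t: 23.28
position: [0.5636, -0.2228, 0.1573]
orientation: [0.552, 0.442, -0.441, -0.552]
contact_force: [0.0, -0.5, 0.2]
gripper_width: 0.0851
```

```bash
python3 tab.py w13
```

```text
t 23.28 pos [ 0.5636 -0.2228  0.1573] yaw 77.28 F [ 0.04 -0.48  0.22] w 0.0851
shift [ 0.0013 -0.0827 -0.0018] turn [0.09 0.28 0.07]
tab top z 0.15274719206947837 n 2997 world [ 0.5622 -0.2224  0.1515] ((567.8931884765625, -204.5420379638672), (51.21479797363281, 29.8857364654541), 76.10295104980469) tool c [0.     0.0058 0.0014] [-0.0071  0.0037 -0.0147] [0.0445 0.0085 0.0151]
blade n 4387 z [0.1264 0.1277 0.1284] dir 12.254005918919294
```

View pics/w13.png

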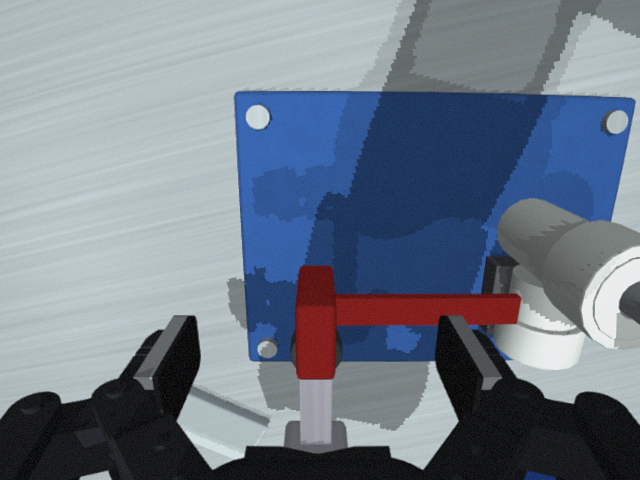

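Request:
move_arm([
  [0, 0, 0.001, 0, 0, 0, 0],
  [0, 0, 0.001, 0, 0, 0, 0],
  [0, 0, 0.001, 0, 0, 0, 0],
  [0, 0, 0.001, 0, 0, 0, 0],
  [0, 0, 0.001, 0, 0, 0, 0],
  [0, 0, 0.001, 0, 0, 0, 0],
  [0, 0, 0.001, 0, 0, 0, 0],
  [0, 0, 0.001, 0, 0, 0, 0],
])

```text
t: 24.0
position: [0.5626, -0.2233, 0.1579]
orientation: [0.553, 0.442, -0.44, -0.552]
contact_force: [-0.5, 1.4, 2.7]
gripper_width: 0.0128
```

```bash
python3 tab.py w14
```

```text
t 24.0 pos [ 0.5626 -0.2233  0.1579] yaw 77.23 F [-0.48  1.4   2.7 ] w 0.0128
shift [ 0.002  -0.0821 -0.0027] turn [0.17 0.23 0.06]
tab top z 0.15280154051968126 n 2841 world [ 0.5621 -0.2226  0.1514] ((564.5693969726562, -216.3134765625), (26.64525604248047, 30.328899383544922), 78.77629852294922) tool c [0.0006 0.0065 0.0007] [-0.0064  0.0012 -0.0158] [0.0204 0.0091 0.0146]
blade n 4501 z [0.1263 0.1274 0.1282] dir 12.815369584207378
```

View pics/w14.png

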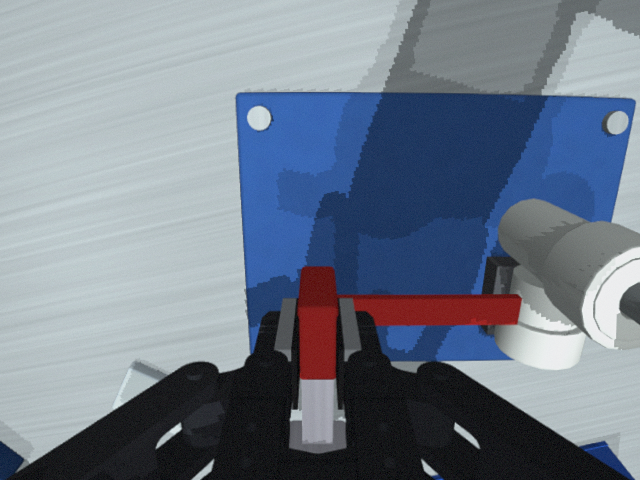

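Request:
move_arm([
  [0, -0.004, 0, 0, 0, 0, 0],
  [0, -0.01, 0, 0, 0, 0, 0],
  [0, -0.017, 0, 0, 0, 0, 0],
  [0, -0.025, 0, 0, 0, 0, 0],
  [0, -0.033, 0, 0, 0, 0, 0],
  [0, -0.04, 0, 0, 0, 0, 0],
  [0, -0.045, 0, 0, 0, 0, 0],
  [0, -0.048, 0, 0, 0, 0, 0],
  [0, -0.048, 0, 0, 0, 0, 0],
  [0, -0.048, 0, 0, 0, 0, 0],
])

```text
t: 24.88
position: [0.5626, -0.2233, 0.2071]
orientation: [0.553, 0.442, -0.44, -0.552]
contact_force: [1.0, 0.5, 3.4]
gripper_width: 0.0126
```

```bash
python3 tab.py w15;  python3 -c "
from h import *
for n in('scene','side'):
    d=snapshot(n);cv2.imwrite(f'pics/{n}15.png',cv2.resize(d['color'][120:320,180:400],None,fx=3.6,fy=3,interpolation=cv2.INTER_CUBIC))"
```

```text
t 24.88 pos [ 0.5626 -0.2233  0.2071] yaw 77.25 F [1.02 0.53 3.43] w 0.0126
shift [ 0.0019 -0.0329 -0.0026] turn [0.2  0.25 0.05]
tab top z 0.20185913860028026 n 2830 world [ 0.5621 -0.2226  0.2005] ((562.02880859375, -219.3279266357422), (31.06584930419922, 33.017948150634766), 19.88706398010254) tool c [0.0006 0.0066 0.0007] [-0.0185  0.0012 -0.0157] [0.0205 0.0091 0.0143]
blade n 4447 z [0.1754 0.1766 0.1773] dir 12.85776137367185
head top z 0.17546866953370147 487 [ 0.5948 -0.0941  0.1753]
```

View pics/scene15.png

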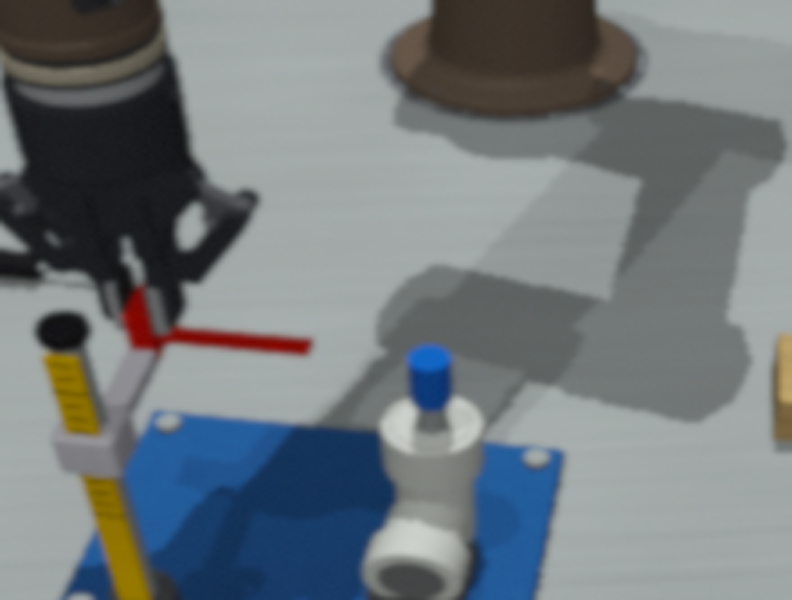

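Request:
move_arm([
  [0, 0.0005, 0, 0, 0, 0, 0],
  [0, 0.001, 0, 0, 0, 0, 0],
  [0, 0.001, 0, 0, 0, 0, 0],
  [0, 0.001, 0, 0, 0, 0, 0],
  [0, 0.001, 0, 0, 0, 0, 1],
  [0, 0.001, 0, 0, 0, 0, 1],
  [0, 0.001, 0, 0, 0, 0, 1],
  [0, 0.001, 0, 0, 0, 0, 1],
  [0, 0.001, 0, 0, 0, 0, 1],
  [0, 0.001, 0, 0, 0, 0, 1],
])

```text
t: 25.87
position: [0.5621, -0.2233, 0.2043]
orientation: [0.553, 0.442, -0.441, -0.552]
contact_force: [0.0, -0.6, -0.5]
gripper_width: 0.0833
```

Request:
move_arm([
  [0, -0.02, 0, 0, 0, 0, 1],
  [0, -0.05, 0, 0, 0, 0, 1],
  [0, -0.08, 0, 0, 0, 0, 1],
  [0, -0.1, 0, 0, 0, 0, 1],
  [0, -0.1, 0, 0, 0, 0, 1],
  [0, -0.1, 0, 0, 0, 0, 1],
  [0, -0.1, 0, 0, 0, 0, 1],
  [0, -0.1, 0, 0, 0, 0, 1],
])

```text
t: 26.53
position: [0.561, -0.2228, 0.3023]
orientation: [-0.552, -0.442, 0.441, 0.553]
contact_force: [-0.5, -0.7, -0.7]
gripper_width: 0.0856
```

```bash
python3 tab.py w16;  python3 -c "
from g import *
for n in('scene','side'):
    d=snapshot(n);cv2.imwrite(f'pics/{n}16.png',d['color']);W=cloud(d);H=hsv(d);h,s,v=[H[...,i].astype(int) for i in range(3)]
    m=((h<8)|(h>172))&(s>140)&(W[...,2]>.15)&(W[...,2]<.22)&(abs(W[...,0]-.57)<.04)&(W[...,1]<-.12)&(W[...,1]>-.2)
    b=W[m];print(n,'blade',len(b),np.percentile(b[:,2],[50,80,90]))
    m=(h>100)&(h<130)&(s>120)&(W[...,2]>.14)&(W[...,2]<.19)&(abs(W[...,0]-.595)<.03)&(abs(W[...,1]+.085)<.03)
    Q=W[m];print('head',len(Q),np.percentile(Q[:,2],[70,90,97]))
"
```

```text
t 26.53 pos [ 0.561  -0.2228  0.3023] yaw 77.25 F [-0.48 -0.7  -0.66] w 0.0856
shift [ 0.0016  0.0623 -0.0043] turn [-0.07  0.25  0.1 ]
tab top z 0.19932237510496664 n 1160 world [ 0.563  -0.2226  0.1981] ((563.4421997070312, -222.643798828125), (13.96059513092041, 29.46361541748047), 76.69508361816406) tool c [ 0.0004  0.1042 -0.0021] [-0.0066  0.1017 -0.0173] [0.0074 0.1069 0.0122]
blade n 1911 z [0.1733 0.1742 0.1751] dir 12.361038470386776
head top z 0.17574647864527038 869 [ 0.5953 -0.0868  0.1757]
scene blade 125 [0.1738 0.1747 0.1751]
head 223 [0.1746 0.1758 0.1766]
side blade 77 [0.1748 0.1759 0.1767]
head 147 [0.1734 0.1767 0.1775]
```

View pics/w16.png

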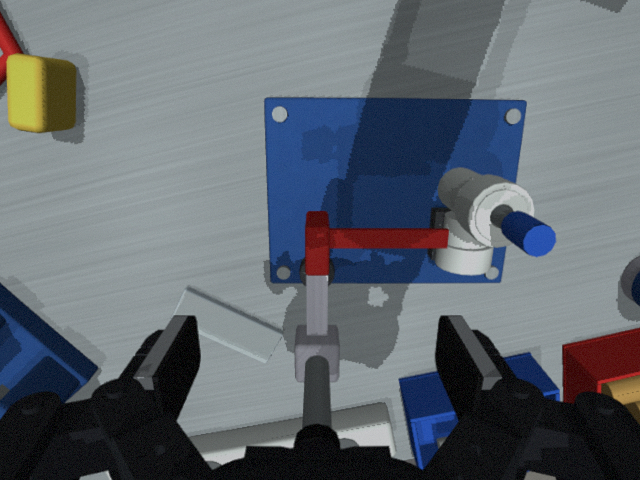

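View pics/side16.png

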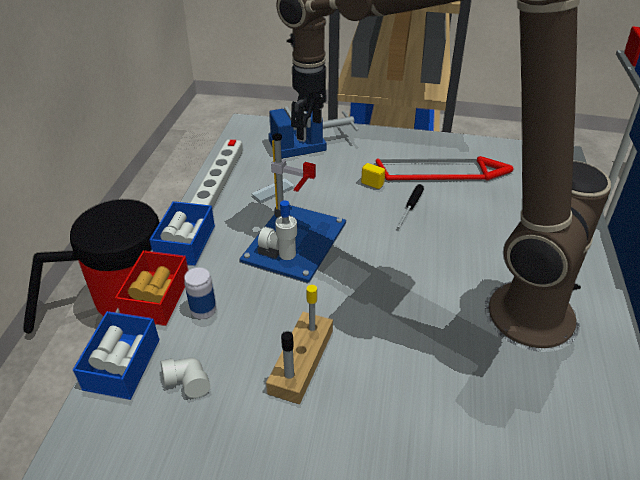

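```bash
python3 -c "
from station import *
print(observe()['contact_force']);print(job_done())"
```

```text
[ 0.52573657  0.90755874 -0.43580201]
the job is handed in; nothing more can be done
None
```

The blue-headed rod is bottomed in the socket and released. The pointer's blade is level with the rod's top to within about 1.5 mm, inside the 4 mm limit. I handed the job in at about 26.7 s of the 67 s allowed.

- **Seating:** The rod slid down at about 2 to 4 N. It then stopped firmly, foot about 25 mm above the bench and 94.5 mm below the rim. One extra millimetre of push raised the wrist force to 10.6 N with no movement, so I eased off and let go. The top stayed at 175.6 mm before and after release.
- **Pointer:** I gripped the tab, raised it about 48 mm, lowered it 1 mm and released it. It settled about 1.4 mm lower than intended as the fingers opened.
- **Last checks:** The wrist camera read the blade at 174.2 mm and the rod's top at 175.7 mm. The scene and side cameras put the blade about 1 mm below the rod's top. That is within camera noise, so I did not adjust it further.
- **Surroundings:** The yellow and black rods stood in their holes and the bench items looked unmoved in the last pictures. I judged this by eye rather than by measuring. The gripper was clear of everything.
- **Not confirmed:** The contact pin cannot be seen, so that it is pressed down is inferred from the firm stop.

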